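# Nest the frame channels in their tray

### The arm

A 6-joint arm with a two-finger parallel gripper is mounted at the origin on a cart in front of the work surface, level with it; the furniture and walls round the work are solid. World frame = base frame: x ahead of the robot, y to its left, z up, the work surface at z = 0. Lengths are in m, angles in rad, forces in N, time in s.
With the tool pointing down it reaches from about 0.4 to 0.825 m from the base axis. Payload 7 kg.
Tool frame: the origin (TCP) lies between the finger pads; the fingertips stand 8 mm ahead of it and the grasp point (between the pads) lies 11 mm behind it (manip.tips_ahead is the distance from the TCP to the fingertips, in m); z points along the fingers, y is the line along which they close (so a half turn about z gives the same grasp; the last joint's range is limited). The gripper opens to 88 mm and grips with 3 to 60 N. Pads are 19 mm wide; open, the fingers measure 130 mm over their backs; the gripper's body (78 mm by 193 mm) begins 47 mm behind the grasp point.
Start: joints at [1.446, 0.359, 0.012, 0, -1.224, -0.288], TCP at [0.271, 0.618, 0.235] pointing down, gripper open.
Joint ranges: [-3.07, 3.07], [-1.43, 2.12], [-1.02, 1.25], [-3.03, 1.67], [-3.05, -0], [-3.03, 3.03]. Speed limits (rad/s): [2.39, 2.39, 3.01, 3.14, 3.14, 3.14].

### API

Orientations are given as a unit quaternion [w, x, y, z].
In Python, from rig import manip gives the robot as it stands.
- The arm moves only by the tool arm_command, never from a script. Its arguments are lists of equal length, an entry for each row: "offset": the shift along the tool's x, y, z in mm, a list of three; "turn": the turn, a rotation vector about the tool's x, y, z in rad, a list of three; "grip": the gripper's target within -1 to 1 (fully open at 1, half-way at 0, shut at -1). A call has 1 to 5 rows; each row is the pose to reach, as a shift and turn from the pose commanded when the call began, along the tool's axes at that moment; what a row does not reach only later rows make up. A row lasts 1/10 s, in which the tool goes at most 50 mm and 8.59 degrees, less where a joint would pass 70% of its speed; a pose out of reach is approached as far as the arm can. A call with a gripper value outside its range is refused whole. The fingers move at their own pace and stop on an object; "force" is the grip in N (left out, the last holds). Time passes only in rows, so rows that repeat a pose let the fingers close. It gives the time, the measured TCP pose, the force, the opening and the grip force at its end, in the units of the state.
- manip.get_obs(): the state, without advancing time (a new reading comes with each control period).
- manip.read_camera(name): name is "scene" or "side" or "wrist"; returns (picture, depth): 420x560x3 uint8, red, green, blue; 420x560 float32, m along the optical axis (not along the pixel's ray), 0 where there is no reading.
- manip.calibration(name): a dict with "mtx" (3x3 intrinsics, pixels), "k1" (the pictures are not rectified: a ray, as slopes to the right and down, at radius r is drawn at 1 + k1 r^2 times it, then the intrinsics apply), "rvec" (rotation vector, rad) and "tvec" (3), from world to camera coordinates, as OpenCV has them; the wrist camera has in their place "hand_eye" (4x4, takes a point from camera to tool coordinates, whose origin is the TCP and whose axes are the flange's). Camera axes: x right, y down, z forward; pixel columns grow to the right and rows downward; lengths in m; the calibration is good to about 2 mm. A picture is of the moment at which its call begins: read the wrist's pose just before it. calibration takes no time and is no camera call.
- manip.job_done(): hands the job in; it is judged then, once.
The state is a dict: "t": time; "q": joint angles; "joint_vel": joint speeds; "effort": joint torques, N m; "tool_pos": TCP position; "ee_rot": TCP orientation; "ft_force": force on the tool from outside, world axes, zero at the start; "moment": the same for the moment, N m; "width": finger opening in m; "grip_force": force on a finger pad.
Only numpy, scipy, OpenCV 4.12 (cv2) and the standard library are available. Lean on these libraries where they do the work, as an engineer would, in place of code of your own. Each camera call takes 0.05 s, during which the arm holds its last target. There are 200 camera calls.

### The job

Pack the two loose aluminium channels, either way about, into the steel tray with the one already there. First lay one flat in the tray, open side up, beside it; then turn the other upside down and lower it gently, open side down, onto the middle of that pair so that its legs drop into their grooves and it sits fully home, in line with them. Do not let a channel fall over on the way, and leave everything else where it is.

Things in the scene. Friction and masses are not known exactly. Their poses are not given: they have to be found in the camera images.
- tray: shallow stainless tray, fixed to the worktop. Floor 2 mm thick; inside 132 mm (its x) by 134 mm (its y), so two channels lie side by side with 10 mm to spare; rim to 12 mm above the worktop, 4 mm thick; a flat wire grip sticks out 14 mm at either end of x, 9 mm high. Origin: centre of its underside; z up.
- channel_a: bare aluminium U-channel in the tray, loose, open side up, along the tray's x, close to its +y rim. 120 mm long (x), 62 wide (y), 40 high (z), 0.42 kg. Web 12 mm thick with two bolt holes; a 12 mm thick leg along each long edge, 28 mm above the web; groove 38 mm wide, open at both ends. Origin: centre of the web's outer face (underside now); z towards the open side.
- channel_b: loose channel lying open side up on the worktop: same part, size and axes as channel_a. Stands steadily on either end. Turned over on two that lie side by side, its 38 mm groove takes their two middle legs (12 mm each and the gap between); its web then rests on their leg tops, its upper face 52 mm over the tray floor.
- channel_c: the other loose channel, lying open side up on the worktop: same part, size and axes as channel_a. Beyond x = 0.70, behind the work, stand fixed bottles, a tube rack and boxes up to 250 mm high, with a wall at x = 0.88.
- tape_roll: bystander: roll of brown masking tape lying flat, 86 mm across, 18 mm high. Origin: centre of its underside.
- marker: bystander: black marker pen lying down, 137 mm long (its y), 14 mm thick. Origin: centre of its underside.
- timer: bystander: white bench timer lying flat, 58x62x15 mm (x, y, z). Origin: centre of its underside.
- petri: bystander: petri dish, 89 mm across, 14 mm high. Origin: centre of its underside.
- specimen_cup: bystander: specimen cup with screw lid, standing, 53 mm across, 62 mm high. Origin: centre of its underside.
- reagent_bottle: bystander: small reagent bottle, standing, 38 mm across, 74 mm high. Origin: centre of its underside.
- tweezers: bystander: steel tweezers lying flat, 121 mm long (its y), 14 mm wide, 9 mm high. Origin: centre of its underside.
There are look-alikes about, which are no part of the job. Leave any green look-alike of the channel_c alone.

How it is judged:
By the outcome, as a careful person would: the job done as asked, in the order asked, and still so for the second after the job is handed in, with the robot touching nothing.
It also fails if it takes over 72 s, if anything falls off the work surface, if the arm or the gripper's body presses on something with over 40 N, if the wrist force passes 120 N, or if a joint passes its speed limit or range.

## Working session

There is one attempt and no reset: what is moved stays moved. The work goes in short steps, Python scripts to look and compute and a tool call to move; the robot and the scene stay as the last step left them, time stands still between calls to the robot, and variables do not carry over. Pictures are saved under pics/ and viewed, at most 10 in all, crops included, and the job is handed in when it is done.

Besides the shell and the picture viewer there is one more tool, called after ">>>" as name(argument=value, ...), one argument or row to a line, values as JSON. arm_command: Moves the arm, as the interface text tells. Its arguments: {"type":"object","properties":{"offset":{"type":"array"},"turn":{"type":"array"},"grip":{"type":"array"},"force":{"type":"number"}},"required":["offset","turn","grip"]}

```bash
ls; mkdir -p pics
cat > h.py <<'E'
import numpy as np, cv2
from rig import manip
from scipy.spatial.transform import Rotation as R
def obs():
    return manip.get_obs()
def cam(name):
    o=obs(); im,d=manip.read_camera(name); return o,im,d
def T_wc(name,o=None):
    c=manip.calibration(name)
    if 'hand_eye' in c:
        q=np.array(o['ee_rot']); T=np.eye(4); T[:3,:3]=R.from_quat(q[[1,2,3,0]]).as_matrix(); T[:3,3]=o['tool_pos']
        return T@np.array(c['hand_eye'])
    T=np.eye(4); Rm=cv2.Rodrigues(np.array(c['rvec'],float))[0]; T[:3,:3]=Rm.T; T[:3,3]=-Rm.T@np.array(c['tvec'],float).ravel(); return T
def rays(name,px):
    c=manip.calibration(name); k=np.array([c['k1'],0,0,0,0],float)
    p=cv2.undistortPoints(np.array(px,float).reshape(-1,1,2),np.array(c['mtx'],float),k).reshape(-1,2)
    return np.c_[p,np.ones(len(p))]
def onplane(name,px,z,o=None):
    T=T_wc(name,o); r=rays(name,px)@T[:3,:3].T; s=(z-T[2,3])/r[:,2]; return T[:3,3]+r*s[:,None]
def cloud(name,d,o=None):
    v,u=np.mgrid[0:d.shape[0],0:d.shape[1]]; r=rays(name,np.c_[u.ravel(),v.ravel()])
    P=r*d.ravel()[:,None]; T=T_wc(name,o); W=P@T[:3,:3].T+T[:3,3]; W[d.ravel()==0]=np.nan
    return W.reshape(d.shape+(3,))
def save(n,im): cv2.imwrite('pics/'+n+'.png',im[:,:,::-1])
E
python3 - <<'E'
from h import *
for n in('scene','side','wrist'):
    o,im,d=cam(n); save(n+'0',im); np.savez('/tmp/'+n+'0.npz',im=im,d=d,p=o['tool_pos'],q=o['ee_rot'])
    print(n,T_wc(n,o).round(3).tolist(),manip.calibration(n)['mtx'][0])
print(o)
E
```

```text
pics
scene [[0.443, -0.439, 0.782, -0.61], [-0.897, -0.205, 0.392, -0.61], [-0.012, -0.875, -0.485, 0.742], [0.0, 0.0, 0.0, 1.0]] [490.83986572   0.         281.6525333 ]
side [[-1.0, -0.012, 0.021, 0.493], [-0.024, 0.466, -0.884, 1.095], [0.001, -0.884, -0.467, 0.63], [0.0, 0.0, 0.0, 1.0]] [439.95643067   0.         277.21406903]
wrist [[-0.401, -0.871, -0.284, 0.348], [-0.916, 0.382, 0.124, 0.585], [0.0, 0.31, -0.951, 0.385], [0.0, 0.0, 0.0, 1.0]] [295.18089121   0.         275.26076683]
{'t': 0.1, 'q': array([ 1.44608995e+00,  3.59345244e-01,  1.11360919e-02, -3.00763550e-04,
       -1.22405917e+00, -2.88106921e-01]), 'joint_vel': array([-0.00116072, -0.00310261,  0.0003307 , -0.00081469,  0.00087387,
        0.00087445]), 'effort': array([-2.43378447e-03, -5.84161448e+01,  2.93751973e+01,  7.01556087e+00,
        1.01839556e-02, -4.89221293e-05]), 'tool_pos': array([0.27065439, 0.61790589, 0.23369209]), 'ee_rot': array([ 7.45080073e-04,  9.78762897e-01, -2.04994218e-01, -8.08585501e-05]), 'ft_force': array([ 0.20848194,  0.68548378, -0.42797487]), 'moment': array([-0.01196522, -0.01191249,  0.04078774]), 'grip_force': 0.0, 'width': 0.08766564504237385}
```

View pics/scene0.png

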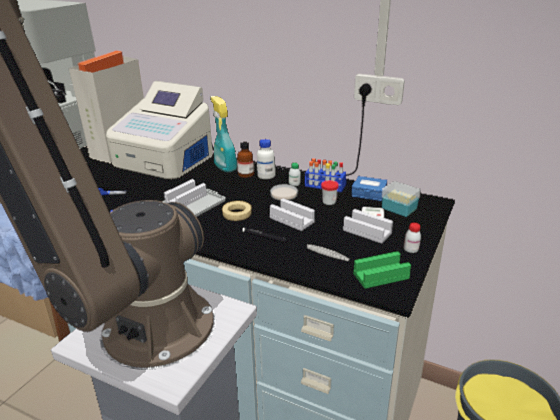

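View pics/side0.png

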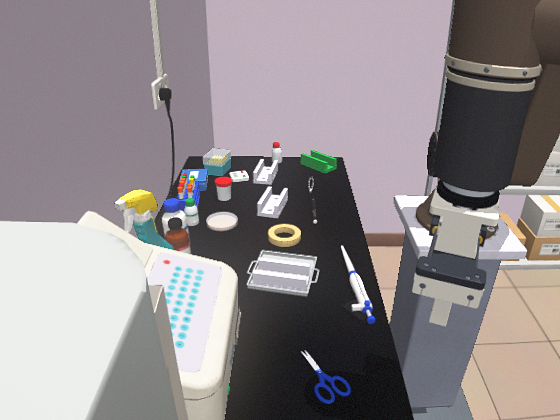

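Scene view: tray with channel_a at (195,195), grey channels at (293,214) and (368,225). The green look-alike is at (382,268), to be left alone. In the side view the tray is at (283,272) and the channels at (272,202) and (266,172).

Run:
```python
from h import *
out={}
for n in('scene','side'):
    f=np.load(f'/tmp/{n}0.npz'); W=cloud(n,f['d']); im=f['im'].astype(int)
    sat=im.max(2)-im.min(2)
    m=(W[...,2]>0.006)&(W[...,2]<0.09)&(W[...,0]>0.25)&(W[...,0]<0.9)&(np.abs(W[...,1])<0.7)
    k,l,s,c=cv2.connectedComponentsWithStats(m.astype(np.uint8))
    for i in range(1,k):
        if s[i,4]<40: continue
        P=W[l==i]; print(n,c[i].round(),s[i,4],np.median(P,0).round(3),'min',np.percentile(P,2,axis=0).round(3),'max',np.percentile(P,98,axis=0).round(3),'sat',np.median(sat[l==i]))
        Q=P[P[:,2]>0.033]
        if len(Q)>20:
            r=cv2.minAreaRect((Q[:,:2]*1000).astype(np.float32)); print('   toprect',np.round(r[0]),np.round(r[1]),round(r[2],1))
```

```text
scene [335. 172.] 12363 [ 0.828 -0.127  0.05 ] min [ 0.584 -0.675  0.008] max [0.886 0.618 0.088] sat 10.0
   toprect [796.   4.] [ 312. 1417.] 7.8
scene [189. 193.] 743 [0.499 0.271 0.027] min [0.441 0.185 0.007] max [0.566 0.33  0.043] sat 2.0
   toprect [504. 291.] [ 69. 123.] 79.4
scene [290. 207.] 1099 [ 0.547 -0.05   0.018] min [ 0.492 -0.129  0.007] max [0.708 0.06  0.041] sat 3.0
   toprect [534. -68.] [123.  68.] 76.4
scene [236. 209.] 328 [0.491 0.098 0.016] min [0.455 0.059 0.006] max [0.539 0.141 0.02 ] sat 67.0
scene [368. 222.] 1069 [ 0.574 -0.29   0.024] min [ 0.526 -0.35   0.008] max [ 0.677 -0.232  0.041] sat 2.0
   toprect [ 563. -291.] [123.  69.] 79.5
scene [413. 237.] 342 [ 0.519 -0.428  0.041] min [ 0.509 -0.443  0.008] max [ 0.537 -0.409  0.074] sat 7.0
   toprect [ 525. -427.] [35. 34.] 42.5
scene [265. 234.] 163 [ 0.41  -0.045  0.011] min [ 0.404 -0.107  0.006] max [0.417 0.022 0.015] sat 4.0
scene [381. 269.] 1268 [ 0.372 -0.386  0.025] min [ 0.317 -0.446  0.007] max [ 0.431 -0.328  0.039] sat 83.0
   toprect [ 378. -386.] [ 67. 121.] 44.0
side [173. 166.] 1
[... 1171 characters left out ...]
 [133. 232.] 52 [0.879 0.17  0.055] min [0.878 0.152 0.029] max [0.88  0.192 0.069] sat 11.0
   toprect [879. 173.] [41.  3.] 88.1
side [357. 295.] 953 [0.337 0.374 0.019] min [0.316 0.195 0.008] max [0.365 0.433 0.03 ] sat 4.0
side [282. 274.] 1996 [0.5   0.296 0.024] min [0.425 0.188 0.007] max [0.573 0.337 0.043] sat 8.0
   toprect [502. 295.] [ 66. 120.] 78.6
side [224. 377.] 936 [0.585 0.641 0.064] min [0.579 0.454 0.02 ] max [0.608 0.699 0.089] sat 16.0
   toprect [585. 574.] [257.  28.] 83.7
side [330. 382.] 247 [0.412 0.578 0.007] min [0.381 0.549 0.006] max [0.438 0.608 0.009] sat 124.0
side [329. 395.] 62 [0.415 0.612 0.007] min [0.41  0.589 0.006] max [0.427 0.622 0.009] sat 129.0
```

```bash
cat >> h.py <<'E'
def Rt(o): return R.from_quat(np.array(o['ee_rot'])[[1,2,3,0]]).as_matrix()
def down(yaw_y_deg,lean=None,ang=0):
    """tool pose pointing down with tool y at this yaw; then leaned by ang deg so z moves towards world yaw 'lean' (deg)"""
    a=np.radians(yaw_y_deg); y=np.array([np.cos(a),np.sin(a),0]); z=np.array([0,0,-1.]); M=np.c_[np.cross(y,z),y,z]
    if ang:
        l=np.radians(lean); ax=np.cross(z,[np.cos(l),np.sin(l),0]); M=R.from_rotvec(ax*np.radians(ang)).as_matrix()@M
    return M
def move(p,M,P0=None,M0=None):
    o=obs(); P0=o['tool_pos'] if P0 is None else P0; M0=Rt(o) if M0 is None else M0
    print('offset',(M0.T@(np.array(p)-P0)*1000).round(1).tolist(),'turn',R.from_matrix(M0.T@M).as_rotvec().round(3).tolist(),'len',round(np.linalg.norm(p-P0)*1000))
E
python3 - <<'E'
from h import *
move([.48,.27,.25],down(-100.6))
move([.52,-.067,.2],down(-193),np.array([.48,.27,.25]),down(-100.6))
E
```

```text
offset [331.4, 234.8, -15.8] turn [0.001, 0.0, -0.228] len 406
offset [101.3, 323.9, 50.0] turn [0.0, 0.0, 1.613] len 343
```

Run:
```python
from h import *
f=np.load('/tmp/scene0.npz'); c=cv2.resize(f['im'][150:300,140:440],None,fx=2.6,fy=2.6,interpolation=cv2.INTER_CUBIC); save('crop',c)
```

```text
(no output)
```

View pics/crop.png

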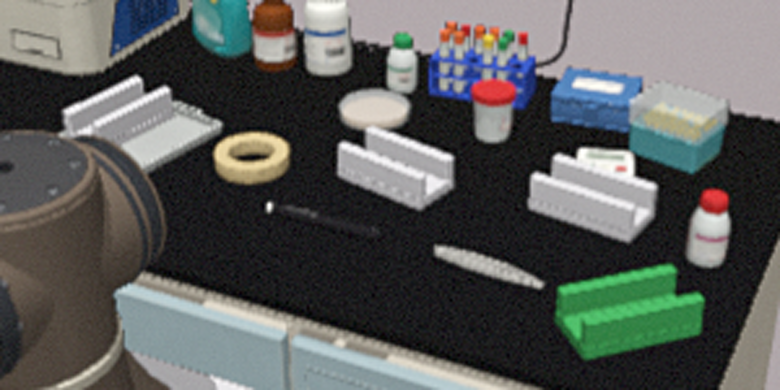

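Candidates for the loose channels: two bare aluminium ones at scene (293,214) and (368,225), plus a green look-alike at (382,268). I take the nearer bare one first and leave the green. The crop confirms both are open side up.

>>> arm_command(
  offset=[
    [331,235,-16],
    [331,235,-16],
    [331,235,-16],
    [331,235,-16],
    [331,235,-16],
  ],
  turn=[
    [0,0,-0.228],
    [0,0,-0.228],
    [0,0,-0.228],
    [0,0,-0.228],
    [0,0,-0.228],
  ],
  grip=[1,1,1,1,1],
)

```text
t: 0.65
tool_pos: [0.3999, 0.4022, 0.2444]
ee_rot: [0.0, 0.996, -0.092, -0.0]
ft_force: [1.2, -0.0, 0.6]
width: 0.0874
grip_force: 0.0
```

Run:
```python
from h import *
o=obs(); print(o['t'],o['tool_pos'],Rt(o).round(3).tolist(),o['q'].round(4).tolist()); move([.48,.27,.25],down(-100.6))
```

```text
0.65 [0.39989432 0.40218818 0.24437853] [[0.983, -0.183, -0.0], [-0.183, -0.983, -0.0], [-0.0, 0.0, -1.0]] [1.1332, 0.1758, -0.2153, -0.0, -1.1799, 0.2532]
offset [103.0, 115.3, -5.6] turn [0.0, 0.0, 0.001] len 155
```

>>> arm_command(
  offset=[
    [103,115,-6],
    [103,115,-6],
    [103,115,-6],
    [103,115,-6],
    [103,115,-6],
  ],
  turn=[
    [0,0,0],
    [0,0,0],
    [0,0,0],
    [0,0,0],
    [0,0,0],
  ],
  grip=[1,1,1,1,1],
)

```text
t: 1.15
tool_pos: [0.48, 0.2708, 0.2504]
ee_rot: [-0.0, 0.996, -0.094, -0.0]
ft_force: [0.8, 0.7, 0.3]
width: 0.0879
grip_force: 0.0
```

Run:
```python
from h import *
o,im,d=cam('wrist'); np.savez('/tmp/w1.npz',im=im,d=d,p=o['tool_pos'],q=o['ee_rot']); save('w1',im)
print(o['tool_pos'],o['q'].round(4).tolist())
W=cloud('wrist',d,o); m=(W[...,2]>.034)&(W[...,2]<.055)&(W[...,1]<.42)
k,l,s,c=cv2.connectedComponentsWithStats(m.astype(np.uint8))
for i in range(1,k):
    if s[i,4]>200:
        P=W[l==i]; print(c[i],s[i,4],np.median(P,0).round(4),np.round(cv2.minAreaRect((P[:,:2]*1000).astype(np.float32)),1) if 0 else cv2.minAreaRect((P[:,:2]*1000).astype(np.float32)))
```

```text
[0.48004421 0.27075295 0.25035169] [0.8689, 0.1449, -0.239, -0.0002, -1.1869, 0.5142]
[122.6398259   54.78890098] 919 [0.6576 0.4094 0.0449] ((656.5364379882812, 410.6141052246094), (8.368870735168457, 116.19978332519531), 84.87027740478516)
[530.25558659  65.28212291] 716 [ 0.5651 -0.0416  0.0401] ((564.48046875, -46.02171325683594), (75.19539642333984, 12.832677841186523), 76.18212890625)
[524.77526596 110.49069149] 752 [ 0.5152 -0.0374  0.0402] ((514.4172973632812, -40.60966873168945), (88.06510162353516, 12.593384742736816), 76.52601623535156)
[232.06090373 167.22986248] 1018 [0.5132 0.3199 0.0426] ((508.8411865234375, 321.1939392089844), (12.391006469726562, 118.82111358642578), 78.93365478515625)
[272.5015544  167.97823834] 965 [0.5024 0.2714 0.0426] ((499.4700927734375, 272.260986328125), (11.582440376281738, 118.74231719970703), 79.31232452392578)
```

View pics/w1.png

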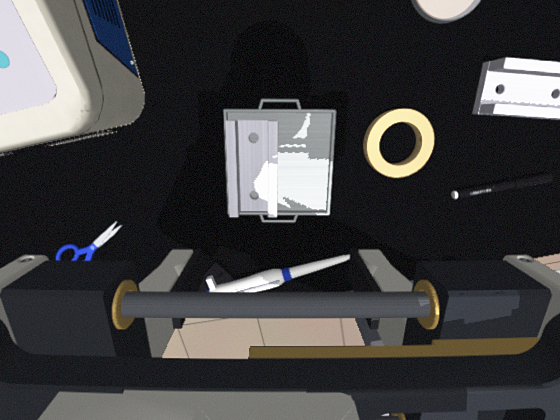

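The wrist view shows the tray at (280,163), channel_a on its left at (252,168) and free floor on its right. The first channel is at the right edge, (520,88).

Run:
```python
from h import *
f=np.load('/tmp/w1.npz'); o={'tool_pos':f['p'],'ee_rot':f['q']}; W=cloud('wrist',f['d'],o)
th=np.radians(-10.8); ex=np.array([np.cos(th),np.sin(th)]); ey=np.array([-ex[1],ex[0]])
a=np.array([.5042,.2967])
X=W[...,:2]-a; u=X@ex*1000; v=X@ey*1000; z=W[...,2]*1000
near=(abs(u)<110)&(v>-140)&(v<60)
# profile of heights along v at |u|<45 and along u for v in -80..-50
for lo in range(-116,48,2):
    m=near&(abs(u)<45)&(v>=lo)&(v<lo+2); 
    if lo<-84 or lo>26: print('v',lo,m.sum(),np.round(np.median(z[m]),1) if m.any() else '',end='; ')
print()
for lo in list(range(-90,-54,2))+list(range(54,90,2)):
    m=near&(v>-85)&(v<-45)&(u>=lo)&(u<lo+2); print('u',lo,np.round(np.median(z[m]),1) if m.any() else '',end='; ')
print(onplane('wrist',[(225,110),(336,110),(331,215),(228,215)],.012,o).round(4))
move([.52,-.067,.2],down(-193))
```

```text
v -116 227 312.2; v -114 243 314.3; v -112 424 320.4; v -110 733 328.3; v -108 256 330.1; v -106 579 332.3; v -104 687 332.2; v -102 830 332.0; v -100 972 332.7; v -98 1695 342.6; v -96 1799 343.6; v -94 1303 333.4; v -92 1199 333.0; v -90 1304 332.9; v -88 1367 332.8; v -86 1360 332.8; v 28 1404 332.9; v 30 1289 333.1; v 32 1195 333.3; v 34 1160 333.7; v 36 1153 333.3; v 38 1079 333.2; v 40 745 332.5; v 42 714 332.3; v 44 691 332.3; v 46 653 332.3; 
u -90 0.7; u -88 0.5; u -86 0.7; u -84 0.7; u -82 0.8; u -80 0.7; u -78 1.3; u -76 0.8; u -74 0.6; u -72 1.4; u -70 8.9; u -68 12.5; u -66 11.6; u -64 3.8; u -62 2.7; u -60 2.4; u -58 2.8; u -56 3.1; u 54 2.7; u 56 2.6; u 58 2.5; u 60 2.8; u 62 2.8; u 64 2.9; u 66 2.9; u 68 12.7; u 70 12.3; u 72 1.1; u 74 1.2; u 76 0.7; u 78 1.0; u 80 2.6; u 82 1.4; u 84 0.9; u 86 0.7; u 88 1.0; [[0.5804 0.3174 0.012 ]
 [0.5544 0.1806 0.012 ]
 [0.4173 0.2051 0.012 ]
 [0.4441 0.3463 0.012 ]]
offset [102.5, 325.4, 50.3] turn [0.0, 0.0, 1.611] len 345
```

>>> arm_command(
  offset=[
    [102,325,50],
    [102,325,50],
    [102,325,50],
    [102,325,50],
    [102,325,50],
  ],
  turn=[
    [0,0,1.611],
    [0,0,1.611],
    [0,0,1.611],
    [0,0,1.611],
    [0,0,1.611],
  ],
  grip=[1,1,0.2,-0.45,-0.45],
)

```text
t: 1.7
tool_pos: [0.5088, 0.0264, 0.2139]
ee_rot: [-0.0, 0.892, -0.452, 0.0]
ft_force: [0.8, -0.2, 0.3]
width: 0.0689
grip_force: 0.0
```

Run:
```python
from h import *
o=obs(); print(o['t'],o['tool_pos'],o['q'].round(4).tolist(),o['width']); move([.52,-.067,.2],down(-193))
```

```text
1.7 [0.50880241 0.02641968 0.21392226] [0.4378, 0.1004, -0.378, -0.0001, -1.092, 0.1949] 0.06886418203135918
offset [82.0, 46.2, 13.9] turn [-0.0, 0.0, 0.86] len 95
```

>>> arm_command(
  offset=[
    [82,46,14],
    [82,46,14],
    [82,46,14],
    [82,46,14],
    [82,46,14],
  ],
  turn=[
    [0,0,0.86],
    [0,0,0.86],
    [0,0,0.86],
    [0,0,0.86],
    [0,0,0.86],
  ],
  grip=[-0.45,-0.45,-0.45,-0.45,-0.45],
)

```text
t: 2.2
tool_pos: [0.5208, -0.0659, 0.1997]
ee_rot: [-0.0, -0.664, 0.748, 0.0]
ft_force: [-0.1, 0.1, 0.3]
width: 0.0293
grip_force: 0.0
```

```bash
cat >> h.py <<'E'
def tops(o,im,d,zlo,zhi,box):
    W=cloud('wrist',d,o); x0,x1,y0,y1=box
    m=(W[...,2]>zlo)&(W[...,2]<zhi)&(W[...,0]>x0)&(W[...,0]<x1)&(W[...,1]>y0)&(W[...,1]<y1)
    k,l,s,c=cv2.connectedComponentsWithStats(m.astype(np.uint8))
    for i in range(1,k):
        if s[i,4]>150:
            P=W[l==i]; print(c[i].round(),s[i,4],'z',np.median(P[:,2]).round(4),cv2.minAreaRect((P[:,:2]*1000).astype(np.float32)))
E
python3 - <<'E'
from h import *
o,im,d=cam('wrist'); print(o['t'],o['tool_pos'],o['width'],o['q'].round(4).tolist()); save('w2',im)
tops(o,im,d,.034,.048,(.4,.65,-.45,.05))
E
```

```text
2.2 [ 0.52080845 -0.06585641  0.19968188] 0.029252931527093046 [0.2481, 0.1392, -0.3671, -0.0001, -1.0651, -0.3675]
[170.  18.] 546 z 0.0404 ((597.9200439453125, -247.13307189941406), (31.731761932373047, 12.921314239501953), 81.65251922607422)
[223.  19.] 543 z 0.0405 ((548.1552124023438, -239.1090087890625), (33.165489196777344, 12.715017318725586), 82.56381225585938)
[240. 191.] 1215 z 0.0408 ((558.962890625, -69.62052917480469), (120.21748352050781, 12.229217529296875), 76.7764663696289)
[286. 196.] 1183 z 0.0408 ((510.2925720214844, -58.27863693237305), (119.87024688720703, 12.110771179199219), 76.79166412353516)
```

Run:
```python
from h import *
move([.5103,-.0583,.07],down(-193.2)); move([.5103,-.0583,.0255],down(-193.2))
```

```text
offset [-5.9, 11.2, 129.7] turn [0.001, -0.0, 0.102] len 130
offset [-5.9, 11.2, 174.2] turn [0.001, -0.0, 0.102] len 175
```

>>> arm_command(
  offset=[
    [-6,11,40],
    [-6,11,80],
    [-6,11,120],
    [-6,11,120],
    [-6,11,120],
  ],
  turn=[
    [0,0,0.102],
    [0,0,0.102],
    [0,0,0.102],
    [0,0,0.102],
    [0,0,0.102],
  ],
  grip=[-0.45,-0.45,-0.45,-0.45,-0.45],
)

```text
t: 2.75
tool_pos: [0.5107, -0.0588, 0.0804]
ee_rot: [-0.001, -0.628, 0.778, 0.0]
ft_force: [1.4, 0.7, 0.0]
width: 0.0246
grip_force: 0.0
```

Run:
```python
from h import *
o=obs(); print(o['t'],o['width'],o['q'].round(4).tolist()); move([.5103,-.0583,.0255],down(-193.2))
```

```text
2.75 0.024595159160921334 [0.2682, 0.2557, -0.5377, 0.0007, -0.7789, -0.481]
offset [-0.4, 0.4, 54.9] turn [0.001, -0.001, 0.018] len 55
```

>>> arm_command(
  offset=[
    [0,0,20],
    [0,0,40],
    [0,0,54.5],
    [0,0,54.5],
    [0,0,54.5],
  ],
  turn=[
    [0,0,0.018],
    [0,0,0.018],
    [0,0,0.018],
    [0,0,0.018],
    [0,0,0.018],
  ],
  grip=[-0.45,-0.45,-0.45,-0.45,-0.45],
)

```text
t: 3.25
tool_pos: [0.5119, -0.059, 0.0275]
ee_rot: [0.001, -0.62, 0.784, -0.001]
ft_force: [0.3, 0.6, 0.5]
width: 0.0239
grip_force: 0.0
```

>>> arm_command(
  offset=[
    [0,0,0],
    [0,0,0],
    [0,0,0],
    [0,0,0],
    [0,0,0],
  ],
  turn=[
    [0,0,0],
    [0,0,0],
    [0,0,0],
    [0,0,0],
    [0,0,0],
  ],
  grip=[-0.8,-1,-1,-1,-1],
  force=50,
)

```text
t: 3.75
tool_pos: [0.5111, -0.0593, 0.0269]
ee_rot: [0.001, -0.62, 0.785, -0.0]
ft_force: [-1.6, 2.3, 7.3]
width: 0.0115
grip_force: 50.0
```

Run:
```python
from h import *
o=obs(); print(o['tool_pos'],Rt(o).round(3).tolist(),o['q'].round(4).tolist())
move([.5103,-.0583,.13],down(-193.2))
```

```text
[ 0.51114424 -0.05932061  0.02686612] [[-0.231, -0.973, 0.002], [-0.973, 0.231, 0.0], [-0.001, -0.002, -1.0]] [0.2666, 0.3347, -0.59, 0.0003, -0.6443, -0.5003]
offset [-0.9, 0.9, -103.1] turn [-0.002, 0.001, -0.003] len 103
```

>>> arm_command(
  offset=[
    [0,0,-15],
    [0,0,-40],
    [0,0,-75],
    [0,0,-100],
    [0,0,-100],
  ],
  turn=[
    [0,0,0],
    [0,0,0],
    [0,0,0],
    [0,0,0],
    [0,0,0],
  ],
  grip=[-1,-1,-1,-1,-1],
)

```text
t: 4.25
tool_pos: [0.5123, -0.0592, 0.1291]
ee_rot: [0.003, -0.62, 0.785, -0.001]
ft_force: [1.3, 0.8, -3.7]
width: 0.0115
grip_force: 50.0
```

Run:
```python
from h import *
o,im,d=cam('wrist'); print(o['tool_pos'],o['width'],o['grip_force'],o['ft_force'],o['moment']); save('w3',im)
tops(o,im,d,.10,.17,(.35,.65,-.2,.1))
move([.4871,.2071,.127],down(-100.8))
```

```text
[ 0.51226599 -0.05922168  0.12913525] 0.01153411809214566 49.998140931129456 [ 1.26031546  0.77152905 -3.67623507] [ 0.10598522 -0.16638813 -0.01302228]
[233. 218.] 14614 z 0.1314 ((522.5304565429688, -88.44970703125), (66.83369445800781, 78.52442932128906), 76.50720977783203)
[272. 331.] 743 z 0.1432 ((521.7115478515625, -27.193456649780273), (57.08544158935547, 18.77829933166504), 71.0882568359375)
offset [-253.6, 85.0, 0.2] turn [-0.003, -0.001, -1.616] len 267
```

>>> arm_command(
  offset=[
    [-126,42,0],
    [-126,42,0],
    [-126,42,0],
    [-126,42,0],
    [-126,42,0],
  ],
  turn=[
    [0,0,-0.745],
    [0,0,-0.745],
    [0,0,-0.745],
    [0,0,-0.745],
    [0,0,-0.745],
  ],
  grip=[-1,-1,-1,-1,-1],
)

```text
t: 4.8
tool_pos: [0.4972, 0.0735, 0.1238]
ee_rot: [0.001, 0.865, -0.502, -0.001]
ft_force: [-0.7, -0.6, -4.5]
width: 0.012
grip_force: 50.0
```

Run:
```python
from h import *
o=obs();print(o['tool_pos'],o['q'].round(4).tolist())
move([.4871,.2071,.127],down(-100.8))
```

```text
[0.49723776 0.07352661 0.12377196] [0.5377, 0.1831, -0.5105, -0.0009, -0.8804, -0.0182]
offset [-121.0, -57.4, -3.3] turn [0.003, 0.002, -0.863] len 134
```

>>> arm_command(
  offset=[
    [-121,-57,-3],
    [-121,-57,-3],
    [-121,-57,-3],
    [-121,-57,-3],
    [-121,-57,-3],
  ],
  turn=[
    [0,0,-0.863],
    [0,0,-0.863],
    [0,0,-0.863],
    [0,0,-0.863],
    [0,0,-0.863],
  ],
  grip=[-1,-1,-1,-1,-1],
)

```text
t: 5.3
tool_pos: [0.4878, 0.2067, 0.1265]
ee_rot: [0.001, 0.989, -0.15, -0.001]
ft_force: [-0.3, -0.6, -4.8]
width: 0.0116
grip_force: 50.0
```

Run:
```python
from h import *
o=obs(); print(o['tool_pos']); move([.4871,.2071,.09],down(-100.8))
```

```text
[0.48779538 0.20666775 0.12645331]
offset [-0.7, -0.3, 36.5] turn [0.003, 0.003, -0.113] len 36
```

>>> arm_command(
  offset=[
    [-0.7,-0.3,20],
    [-0.7,-0.3,36],
    [-0.7,-0.3,36],
    [-0.7,-0.3,36],
    [-0.7,-0.3,36],
  ],
  turn=[
    [0,0,-0.113],
    [0,0,-0.113],
    [0,0,-0.113],
    [0,0,-0.113],
    [0,0,-0.113],
  ],
  grip=[-1,-1,-1,-1,-1],
)

```text
t: 5.8
tool_pos: [0.4889, 0.2067, 0.0928]
ee_rot: [0.0, 0.995, -0.098, 0.0]
ft_force: [0.6, -0.2, -3.7]
width: 0.0116
grip_force: 50.0
```

Run:
```python
from h import *
o,im,d=cam('wrist'); print(o['t'],o['tool_pos'],Rt(o).round(3).tolist()); save('w4',im); np.savez('/tmp/w4.npz',im=im,d=d,p=o['tool_pos'],q=o['ee_rot'])
tops(o,im,d,.097,.115,(.4,.6,.15,.27))
tops(o,im,d,.036,.05,(.4,.6,.15,.4))
move([.4871,.2071,.0285],down(-100.8))
```

```text
5.8 [0.48891896 0.20673219 0.09283751] [[0.981, -0.196, 0.0], [-0.196, -0.981, -0.0], [0.0, 0.0, -1.0]]
[177. 213.] 2756 z 0.1065 ((531.599365234375, 250.31346130371094), (12.683436393737793, 53.309669494628906), 78.66606903076172)
[275. 235.] 3761 z 0.1066 ((514.6138305664062, 207.56112670898438), (66.06607818603516, 41.19331741333008), 7.019234657287598)
[275. 332.] 565 z 0.1066 ((456.4023132324219, 214.27464294433594), (12.090347290039062, 20.816505432128906), 79.15203094482422)
[121. 220.] 2541 z 0.0426 ((515.4035034179688, 319.288818359375), (13.317529678344727, 105.27025604248047), 79.07882690429688)
offset [-2.0, 0.2, 64.6] turn [-0.001, -0.001, -0.008] len 65
```

View pics/w4.png

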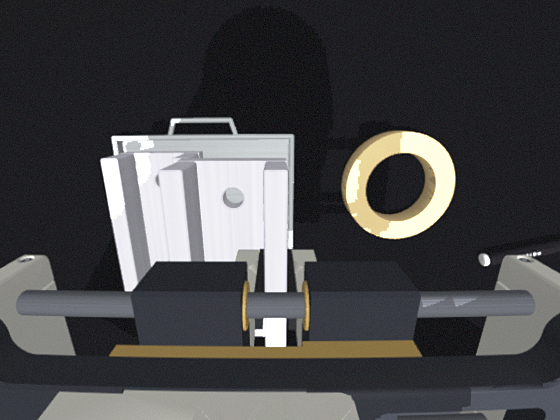

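>>> arm_command(
  offset=[
    [-2,0.2,20],
    [-2,0.2,40],
    [-2,0.2,54],
    [-2,0.2,58],
    [-2,0.2,58],
  ],
  turn=[
    [0,0,-0.008],
    [0,0,-0.008],
    [0,0,-0.008],
    [0,0,-0.008],
    [0,0,-0.008],
  ],
  grip=[-1,-1,-1,-1,-1],
)

```text
t: 6.35
tool_pos: [0.4868, 0.2069, 0.0347]
ee_rot: [0.0, 0.996, -0.094, -0.0]
ft_force: [-0.5, 0.8, -4.0]
width: 0.012
grip_force: 50.0
```

Run:
```python
from h import *
o=obs(); print(o['tool_pos'],o['ft_force']); move([.4871,.2071,.0285],down(-100.8))
```

```text
[0.48681877 0.20686243 0.03469678] [-0.47307016  0.81306625 -3.98480787]
offset [0.2, -0.3, 6.2] turn [0.0, 0.0, -0.0] len 6
```

>>> arm_command(
  offset=[
    [0,0,2],
    [0,0,4],
    [0,0,5],
    [0,0,5.8],
    [0,0,6],
  ],
  turn=[
    [0,0,0],
    [0,0,0],
    [0,0,0],
    [0,0,0],
    [0,0,0],
  ],
  grip=[-1,-1,-1,-1,-1],
)

```text
t: 6.85
tool_pos: [0.4868, 0.2069, 0.0289]
ee_rot: [-0.0, 0.996, -0.094, 0.0]
ft_force: [-1.6, -0.7, 0.2]
width: 0.0115
grip_force: 50.0
```

>>> arm_command(
  offset=[
    [0,0,0],
    [0,0,0],
    [0,0,0],
    [0,0,0],
    [0,0,0],
  ],
  turn=[
    [0,0,0],
    [0,0,0],
    [0,0,0],
    [0,0,0],
    [0,0,0],
  ],
  grip=[-0.7,-0.5,-0.5,-0.5,-0.5],
  force=20,
)

```text
t: 7.35
tool_pos: [0.4868, 0.2069, 0.0287]
ee_rot: [-0.0, 0.996, -0.094, 0.0]
ft_force: [1.1, -0.3, -0.1]
width: 0.0218
grip_force: 0.0
```

>>> arm_command(
  offset=[
    [0,0,-20],
    [0,0,-60],
    [0,0,-100],
    [0,0,-140],
    [0,0,-180],
  ],
  turn=[
    [0,0,0],
    [0,0,0],
    [0,0,0],
    [0,0,0],
    [0,0,0],
  ],
  grip=[-0.5,-0.5,-0.5,-0.5,0],
)

```text
t: 7.85
tool_pos: [0.4865, 0.2066, 0.2104]
ee_rot: [-0.0, 0.996, -0.094, 0.0]
ft_force: [0.5, 1.5, -0.7]
width: 0.0258
grip_force: 0.0
```

Run:
```python
from h import *
o,im,d=cam('wrist'); print(o['t'],o['tool_pos'],o['q'].round(4).tolist(),o['ft_force']); save('w5',im)
tops(o,im,d,.036,.05,(.4,.6,.15,.4))
```

```text
7.85 [0.48645985 0.20664548 0.21041579] [0.7731, 0.1357, -0.3451, 0.0, -1.0897, 0.609] [ 0.51423811  1.49810146 -0.73251724]
[173. 190.] 1246 z 0.0427 ((508.5744323730469, 321.40716552734375), (12.817032814025879, 118.62760162353516), 78.8263168334961)
[217. 189.] 1203 z 0.0427 ((499.236328125, 272.0163269042969), (12.423654556274414, 118.91553497314453), 78.88404083251953)
[231. 189.] 1190 z 0.0427 ((496.81109619140625, 257.076171875), (12.336915969848633, 119.38517761230469), 79.21886444091797)
[275. 189.] 1119 z 0.0427 ((487.2962951660156, 208.39334106445312), (11.4511079788208, 119.73934936523438), 79.4599380493164)
```

Run:
```python
from h import *
p=np.array([.55,-.25,.23]); o=obs()
move(p,down(-190.5))
# halfway points
p1=o['tool_pos']+(p-o['tool_pos'])*.45
move(p1,down(-140)); move(p,down(-190.5),p1,down(-140))
```

```text
offset [144.9, 438.8, -14.1] turn [-0.011, -0.001, 1.567] len 462
offset [65.2, 197.5, -6.4] turn [-0.009, -0.005, 0.685] len 208
offset [214.4, 136.5, -6.8] turn [0.0, 0.0, 0.881] len 254
```

>>> arm_command(
  offset=[
    [65,197,-20],
    [65,197,-20],
    [65,197,-20],
    [65,197,-20],
    [65,197,-20],
  ],
  turn=[
    [0,0,0.7],
    [0,0,0.7],
    [0,0,0.7],
    [0,0,0.7],
    [0,0,0.7],
  ],
  grip=[0.5,1,1,1,1],
)

```text
t: 8.4
tool_pos: [0.5136, -0.0027, 0.229]
ee_rot: [-0.0, 0.901, -0.434, 0.0]
ft_force: [-0.5, 0.3, -0.4]
width: 0.0683
grip_force: 0.0
```

>>> arm_command(
  offset=[
    [214,136,-7],
    [214,136,-7],
    [214,136,-7],
    [214,136,-7],
    [214,136,-7],
  ],
  turn=[
    [0,0,0.881],
    [0,0,0.881],
    [0,0,0.881],
    [0,0,0.881],
    [0,0,0.881],
  ],
  grip=[1,1,1,1,1],
)

```text
t: 8.9
tool_pos: [0.5424, -0.2491, 0.2354]
ee_rot: [0.0, -0.68, 0.733, -0.0]
ft_force: [1.9, 0.8, 1.0]
width: 0.0878
grip_force: 0.0
```

Run:
```python
from h import *
o=obs(); print(o['t'],o['tool_pos'],o['q'].round(4).tolist())
move([.565,-.27,.22],down(-190.5))
M=down(-190.5); tz=down(-190.5,-100,30); move([.565,-.27,.22],tz)
```

```text
8.9 [ 0.54237938 -0.24909287  0.23543638] [-0.1034, 0.2305, -0.1659, -0.0, -1.1741, 0.0294]
offset [19.2, -24.1, 15.4] turn [-0.0, 0.0, 0.109] len 34
offset [19.2, -24.1, 15.4] turn [-0.024, 0.523, 0.107] len 34
```

Lean 30° here to get one tilted datum for the arm geometry (and a view of channel_c from that pose).

>>> arm_command(
  offset=[
    [19,-24,15],
    [19,-24,15],
    [19,-24,15],
    [19,-24,15],
    [19,-24,15],
  ],
  turn=[
    [-0.024,0.523,0.107],
    [-0.024,0.523,0.107],
    [-0.024,0.523,0.107],
    [-0.024,0.523,0.107],
    [-0.024,0.523,0.107],
  ],
  grip=[1,1,1,1,1],
)

```text
t: 9.4
tool_pos: [0.5646, -0.2665, 0.2185]
ee_rot: [-0.199, -0.621, 0.739, -0.168]
ft_force: [0.5, -0.7, 0.4]
width: 0.0879
grip_force: 0.0
```

```bash
cat > kin.py <<'E'
import numpy as np
from scipy.spatial.transform import Rotation as R
from scipy.optimize import least_squares
rx=lambda a:R.from_euler('x',a).as_matrix(); ry=lambda a:R.from_euler('y',a).as_matrix(); rz=lambda a:R.from_euler('z',a).as_matrix()
def fk(q,P):
    r0,h,d,L2,L3,e,Lt,s4=P[:7].tolist()+[P[7]]
    A=rz(q[0]); B=A@ry(q[1]); C=B@ry(-q[2]); D=C@rx(s4*q[3]); E=D@ry(-q[4]); F=E@rx(P[8]*q[5])
    p=A@[r0,d,h]+B@[0,0,L2]+C@[L3,0,e]+F@[Lt,0,0]
    return p,F
E
python3 - <<'E'
from h import *; from kin import *
o,im,d=cam('wrist'); save('w6',im); print(o['t'],o['tool_pos'],o['q'].round(4).tolist())
tops(o,im,d,.034,.05,(.45,.68,-.42,-.15))
D=[([1.44609,.35935,.01114,-.0003,-1.22406,-.28811],(.27065,.61791,.23369)),([1.1332,.1758,-.2153,0,-1.1799,.2532],(.39989,.40219,.24438)),([.8689,.1449,-.239,-.0002,-1.1869,.5142],(.48004,.27075,.25035)),([.4378,.1004,-.378,-.0001,-1.092,.1949],(.5088,.02642,.21392)),([.2666,.3347,-.59,.0003,-.6443,-.5003],(.51114,-.05932,.02687)),([.7731,.1357,-.3451,0,-1.0897,.609],(.48646,.20665,.21042)),([-.1034,.2305,-.1659,0,-1.1741,.0294],(.54238,-.24909,.23544)),(o['q'],o['tool_pos'])]
for s4 in(1,-1):
    f=lambda P:np.concatenate([fk(q,np.r_[P,s4,1])[0]-p for q,p in D])
    s=least_squares(f,[0,.3,-.19,.4,.4,0,.2]); print(s4,s.x.round(4),np.abs(s.fun).max())
    P=np.r_[s.x,s4,1]
    for s6 in(1,-1):
        P[8]=s6; print([ (fk(q,P)[1].T@ (Rt(o))).round(3).tolist() for q,p in D[-1:]])
E
```

```text
9.4 [ 0.56458512 -0.2664514   0.21847332] [0.1317, 0.2848, -0.4614, 0.5772, -1.0746, -0.6502]
[280. 154.] 216 z 0.044 ((533.4971923828125, -410.1811218261719), (17.08974838256836, 35.78902816772461), 86.92383575439453)
[250. 248.] 865 z 0.0408 ((589.6453247070312, -299.12127685546875), (102.28124237060547, 11.177709579467773), 80.9413070678711)
[292. 248.] 888 z 0.0406 ((540.3246459960938, -290.3900146484375), (102.12517547607422, 12.101520538330078), 80.8648452758789)
1 [ 0.1247 -0.3308 -0.1968  0.5666  0.3625 -0.068  -0.2221] 0.10949648961264521
[[[-0.791, 0.288, 0.539], [-0.359, 0.495, -0.791], [-0.495, -0.819, -0.288]]]
[[[-0.791, 0.288, 0.539], [-0.573, -0.657, -0.489], [0.213, -0.696, 0.685]]]
-1 [ 0.073   0.1025 -0.1914  0.6063  0.3825  0.0061  0.3124] 0.05919471903378293
[[[0.0, 0.0, 1.0], [-0.267, 0.964, -0.0], [-0.964, -0.267, 0.0]]]
[[[0.0, 0.0, 1.0], [-1.0, 0.0, 0.0], [-0.0, -1.0, 0.0]]]
```

Run:
```python
from h import *; from kin import *
o=obs()
D=[([1.44609,.35935,.01114,-.0003,-1.22406,-.28811],(.27065,.61791,.23369)),([1.1332,.1758,-.2153,0,-1.1799,.2532],(.39989,.40219,.24438)),([.8689,.1449,-.239,-.0002,-1.1869,.5142],(.48004,.27075,.25035)),([.4378,.1004,-.378,-.0001,-1.092,.1949],(.5088,.02642,.21392)),([.2666,.3347,-.59,.0003,-.6443,-.5003],(.51114,-.05932,.02687)),([.7731,.1357,-.3451,0,-1.0897,.609],(.48646,.20665,.21042)),([-.1034,.2305,-.1659,0,-1.1741,.0294],(.54238,-.24909,.23544)),(o['q'],o['tool_pos'])]
def fk2(q,r0,h,d,L2,L3,e,Lt,d5=0,e5=0):
    A=rz(q[0]); B=A@ry(q[1]); C=B@ry(-q[2]); Dm=C@rx(-q[3]); E=Dm@ry(-q[4]); F=E@rx(-q[5])
    return A@[r0,d,h]+B@[0,0,L2]+C@[L3,0,e]+E@[0,d5,0]+E@[0,0,e5]+F@[Lt,0,0]
for nm,g in {'base':lambda P:(*P[:7],),'wrist':lambda P:(P[0],P[1],0,*P[3:7],P[2]),'both':lambda P:(*P[:7],P[7]),'e5':lambda P:(*P[:7],0,P[7])}.items():
    f=lambda P:np.concatenate([fk2(q,*g(P))-p for q,p in D])
    for h0 in (.1,.3,.5):
        s=least_squares(f,[0,h0,-.19,.6,.4,0,h0,0][:8]); print(nm,s.x.round(3),np.abs(s.fun).max().round(4),np.abs(s.fun[:-3]).max().round(4))
```

```text
base [ 0.072  0.104 -0.191  0.606  0.384  0.006  0.313  0.   ] 0.0593 0.0339
base [ 0.072  0.104 -0.191  0.606  0.384  0.006  0.313  0.   ] 0.0593 0.0339
base [ 0.072  0.104 -0.191  0.606  0.384  0.006  0.313  0.   ] 0.0593 0.0339
wrist [ 0.     0.199 -0.192  0.602  0.464 -0.     0.37   0.   ] 0.0 0.0
wrist [ 0.     0.199 -0.192  0.602  0.464 -0.     0.37   0.   ] 0.0 0.0
wrist [ 0.     0.199 -0.192  0.602  0.464 -0.     0.37   0.   ] 0.0 0.0
both [ 0.     0.199 -0.     0.602  0.464 -0.     0.37  -0.192] 0.0 0.0
both [ 0.     0.199 -0.     0.602  0.464 -0.     0.37  -0.192] 0.0 0.0
both [ 0.     0.199 -0.     0.602  0.464 -0.     0.37  -0.192] 0.0 0.0
e5 [ 0.375 -0.068 -0.192  0.601  0.461  0.     0.104 -0.373] 0.0004 0.0004
e5 [ 0.375 -0.068 -0.192  0.601  0.461  0.     0.104 -0.373] 0.0004 0.0004
e5 [ 0.375 -0.068 -0.192  0.601  0.461  0.     0.104 -0.373] 0.0004 0.0004
```

```bash
cat > kin.py <<'E'
import numpy as np, itertools
from scipy.spatial.transform import Rotation as R
from scipy.optimize import least_squares
rx=lambda a:R.from_euler('x',a).as_matrix(); ry=lambda a:R.from_euler('y',a).as_matrix(); rz=lambda a:R.from_euler('z',a).as_matrix()
LO=np.array([-3.07,-1.43,-1.02,-3.03,-3.05,-3.03]); HI=np.array([3.07,2.12,1.25,1.67,0,3.03])
def fk(q,full=False):
    A=rz(q[0]); B=A@ry(q[1]); C=B@ry(-q[2]); D=C@rx(-q[3]); E=D@ry(-q[4]); F=E@rx(-q[5])
    w=A@[0,0,.199]+B@[0,0,.602]+C@[.464,0,0]; w2=w+E@[0,-.192,0]; p=w2+F@[.37,0,0]
    M=np.c_[-F[:,1],-F[:,2],F[:,0]]
    return (p,M,w,w2) if full else (p,M)
def ik(p,M,seed):
    def f(q):
        a,b=fk(q); return np.r_[(a-p)*3,R.from_matrix(b.T@M).as_rotvec()]
    s=least_squares(f,np.clip(seed,LO+.01,HI-.01),bounds=(LO+.03,HI-.03),max_nfev=60); return s.x,np.abs(s.fun).max()
def Tm(Rm,p): T=np.eye(4); T[:3,:3]=Rm; T[:3,3]=p; return T
def chan(mode,pos,yaw):
    c,s=np.cos(np.radians(yaw)),np.sin(np.radians(yaw)); h=np.array([c,s,0]); Z=np.array([0,0,1.])
    x,z={'lie':(h,Z),'stand':(Z,h),'inv':(h,-Z)}[mode]
    return Tm(np.c_[x,np.cross(z,x),z],pos)
def tool1(th,xg,zg,sy):
    t=np.radians(th); z=np.array([-np.sin(t),0,-np.cos(t)]); y=np.array([0,sy,0.]); return Tm(np.c_[np.cross(y,z),y,z],[xg,0,zg])
def tool2(ph,xg,zg,sy):
    t=np.radians(ph); z=np.array([-np.sin(t),0,np.cos(t)]); y=np.array([0,sy,0.]); return Tm(np.c_[np.cross(y,z),y,z],[xg,0,zg])
E
cat > plan.py <<'E'
from kin import *
C=np.array([.564,-.292,0]); F=np.array([.498,.2645,.056])
def sols(T,seeds):
    out=[]
    for s in seeds:
        q,e=ik(T[:3,3],T[:3,:3],s)
        if e<2e-3 and not any(np.abs(q-k).max()<.05 for k in out):
            _,_,w,w2=fk(q,True)
            if min(w[2],w2[2])>.10: out.append(q)
    return out
seeds=[np.array([a,.3,-.4,b,-1.1,c]) for a in(0,.6) for b in(-1.6,-.6,.6,1.5) for c in(-2,0,2)]
res=[]
for sig,sy in itertools.product((80.6,260.6),(1,-1)):
  th=45
  q1=sols(chan('lie',C,sig)@tool1(th,.025,.02,sy),seeds)
  if not q1: print('no pick',sig,sy); continue
  for S in ([.52,-.08,.06],[.6,-.08,.06]):
   for psi in range(-180,180,45):
    q2=sols(chan('stand',S,psi)@tool1(th,.025,.02,sy),q1+seeds[::5])
    if not q2: continue
    d12=min(((np.abs(b-a).max(),tuple(b)) for a in q1 for b in q2)); 
    for sy2 in(1,-1):
     for ph in (15,):
      q3=sols(chan('stand',S,psi)@tool2(ph,.01,.0005,sy2),q2+seeds)
      if not q3: continue
      for fy in(-10.9,169.1):
       q4=sols(chan('inv',F,fy)@tool2(ph,.01,.0005,sy2),q3+seeds[::3])
       if not q4: continue
       best=min((max(np.abs(a-b).max(),.7*np.abs(c-b).max(),np.abs(d-c).max()),i) for i,(a,b,c,d) in enumerate(itertools.product(q1,q2,q3,q4)))
       res.append((best[0],sig,sy,S,psi,sy2,fy,[v.round(2).tolist() for v in list(itertools.product(q1,q2,q3,q4))[best[1]]]))
res.sort(key=lambda r:r[0])
for r in res[:8]: print(r)
E
time timeout 550 python3 plan.py
```

```text
(np.float64(1.8648435889236747), 260.6, -1, [0.6, -0.08, 0.06], 90, -1, 169.1, [[-0.64, 0.78, 0.24, -0.68, -1.48, 0.71], [0.54, 0.54, -0.62, 0.77, -1.05, -1.16], [-0.5, 0.89, 0.24, -1.05, -1.79, 0.77], [0.95, 0.26, -0.85, 0.62, -0.42, -0.14]])
(np.float64(1.8918921845361893), 80.6, 1, [0.6, -0.08, 0.06], -90, -1, 169.1, [[0.13, 0.6, -0.76, 1.09, -0.87, -1.29], [-0.34, 0.62, 0.1, -0.74, -1.42, 0.6], [0.6, 0.82, -0.63, 0.94, -1.38, 1.67], [0.95, 0.26, -0.85, 0.62, -0.42, -0.14]])
(np.float64(1.9522362523612373), 260.6, -1, [0.52, -0.08, 0.06], 90, -1, 169.1, [[-0.64, 0.78, 0.24, -0.68, -1.48, 0.71], [0.63, 0.45, -0.78, 0.74, -1.01, -1.25], [-0.54, 0.84, 0.07, -1.0, -1.76, 0.89], [0.95, 0.26, -0.85, 0.62, -0.42, -0.14]])
(np.float64(1.9750842805407112), 80.6, 1, [0.52, -0.08, 0.06], -90, -1, 169.1, [[0.13, 0.6, -0.76, 1.09, -0.87, -1.29], [-0.38, 0.54, -0.07, -0.73, -1.38, 0.68], [0.7, 0.78, -0.78, 0.87, -1.32, 1.58], [0.95, 0.26, -0.85, 0.62, -0.42, -0.14]])
(np.float64(2.0455545583307835), 260.6, -1, [0.52, -0.08, 0.06], 45, -1, 169.1, [[-0.64, 0.78, 0.24, -0.68, -1.48, 0.71], [0.42, 
[... 186 characters left out ...]
-1, 169.1, [[-0.64, 0.78, 0.24, -0.68, -1.48, 0.71], [0.38, 0.77, -0.01, 0.28, -1.54, -1.28], [-0.73, 0.7, -0.29, -1.48, -1.32, 0.98], [0.95, 0.26, -0.85, 0.62, -0.42, -0.14]])
(np.float64(2.1162723168872097), 80.6, 1, [0.6, -0.08, 0.06], -135, -1, 169.1, [[0.13, 0.6, -0.76, 1.09, -0.87, -1.29], [-0.4, 0.36, -0.3, -1.03, -0.87, 0.3], [0.41, 1.05, 0.1, 0.39, -1.89, 1.8], [0.95, 0.26, -0.85, 0.62, -0.42, -0.14]])
(np.float64(2.1273833948278202), 80.6, 1, [0.52, -0.08, 0.06], -135, -1, 169.1, [[0.13, 0.6, -0.76, 1.09, -0.87, -1.29], [-0.49, 0.29, -0.42, -1.04, -0.9, 0.4], [0.45, 0.96, -0.11, 0.33, -1.78, 1.73], [0.95, 0.26, -0.85, 0.62, -0.42, -0.14]])
real	1m19.006s
user	1m19.460s
sys	0m0.052s
```

```bash
cat > p2.py <<'E'
from kin import *
from h import onplane
C=np.array([.564,-.292,0]); F=np.array([.498,.2645,.056]); S=[.52,-.085,.06]
seeds=[np.array([a,.5,-.4,b,-1.1,c]) for a in(0,.7) for b in(-1.6,-.6,.6,1.5) for c in(-2.4,-1.2,0,1.2,2.4)]
def show(n,T):
    got=[]
    for s in seeds:
        q,e=ik(T[:3,3],T[:3,:3],s)
        if e<2e-3 and not any(np.abs(q-k).max()<.05 for k in got):
            got.append(q); _,_,w,w2=fk(q,True); print(n,q.round(2).tolist(),'w',w.round(2),'w2',w2.round(2))
show('pick',chan('lie',C,80.6)@tool1(45,.025,.02,1))
for psi in(-90,-70): show('stand%d'%psi,chan('stand',S,psi)@tool1(45,.025,.02,1))
for psi in(-90,-70):
  for ph in(15,25): show('re%d %d'%(psi,ph),chan('stand',S,psi)@tool2(ph,.01,.0005,1))
for ph in(15,25): show('fin%d'%ph,chan('inv',F,-10.9)@tool2(ph,.01,.0005,1))
E
python3 p2.py
```

```text
pick [0.13, 0.6, -0.76, 1.09, -0.87, -1.29] w [0.43 0.06 0.24] w2 [ 0.61 -0.01  0.28]
stand-90 [-0.39, 0.54, -0.06, -0.73, -1.39, 0.68] w [ 0.64 -0.26  0.45] w2 [ 0.52 -0.37  0.35]
stand-70 [-0.29, 0.63, 0.07, -0.6, -1.55, 0.82] w [ 0.72 -0.21  0.44] w2 [ 0.62 -0.35  0.35]
re-90 15 [0.69, 0.78, -0.78, 0.88, -1.31, -1.56] w [0.33 0.27 0.16] w2 [0.52 0.27 0.17]
re-90 25 [0.66, 0.66, -0.81, 0.87, -1.2, -1.49] w [0.33 0.26 0.21] w2 [0.52 0.25 0.23]
fin15 [0.68, 0.49, -0.17, -0.22, -1.09, 0.82] w [0.5  0.41 0.45] w2 [0.6  0.24 0.41]
fin25 [0.6, 0.58, -0.02, -0.32, -1.3, 0.92] w [0.59 0.4  0.44] w2 [0.66 0.23 0.39]
```

```bash
cat > t.py <<'E'
from kin import *
C=np.array([.566,-.288,0])
PICK=chan('lie',C,80.5)@tool1(45,.025,.021,1)
E
python3 - <<'E'
from h import *; from t import *
Z=PICK[:3,2]; print(PICK[:3,3])
move(PICK[:3,3]-.09*Z,PICK[:3,:3])
f=np.array([cv2.imread('pics/w6.png')])[0]
import sys
# timer location: bright things z 10-20mm near C in current view
o,im,d=cam('wrist'); W=cloud('wrist',d,o)
m=(W[...,2]>.009)&(W[...,2]<.022)&(W[...,0]>.6)&(W[...,0]<.75)&(W[...,1]>-.4)&(W[...,1]<-.15); print(m.sum(), np.percentile(W[m],[5,95],axis=0).round(3))
E
```

```text
[ 0.57012619 -0.26334286  0.021     ]
offset [-126.0, -3.9, 82.6] turn [0.004, 0.262, -0.007] len 151
1163 [[ 0.628 -0.344  0.012]
 [ 0.709 -0.256  0.018]]
```

```bash
sed -i 's/tool1(45,.025,.021,1)/tool1(45,.030,.032,1)/' t.py
python3 - <<'E'
from h import *; from t import *
Z=PICK[:3,2]; print(PICK[:3,3])
move(PICK[:3,3]-.09*Z,PICK[:3,:3])
E
```

```text
[ 0.57095143 -0.25841143  0.032     ]
offset [-125.4, -3.2, 71.2] turn [0.003, 0.263, -0.009] len 144
```

>>> arm_command(
  offset=[
    [-125,-3,71],
    [-125,-3,71],
    [-125,-3,71],
    [-125,-3,71],
    [-125,-3,71],
  ],
  turn=[
    [0.003,0.263,-0.009],
    [0.003,0.263,-0.009],
    [0.003,0.263,-0.009],
    [0.003,0.263,-0.009],
    [0.003,0.263,-0.009],
  ],
  grip=[0.73,0.73,0.73,0.73,0.73],
)

```text
t: 10.0
tool_pos: [0.5817, -0.1967, 0.0961]
ee_rot: [-0.293, -0.596, 0.706, -0.247]
ft_force: [0.6, 0.4, 0.8]
width: 0.0759
grip_force: 0.0
```

Run:
```python
from h import *; from t import *
o,im,d=cam('wrist'); print(o['t'],o['tool_pos'],o['q'].round(2).tolist(),o['width']); save('w7',im)
tops(o,im,d,.034,.05,(.45,.68,-.40,-.15))
move(PICK[:3,3],PICK[:3,:3])
```

```text
10.0 [ 0.58165208 -0.19672086  0.09605146] [0.31, 0.51, -0.63, 0.82, -1.03, -1.13] 0.07592667961781363
[247. 194.] 1670 z 0.0406 ((590.85107421875, -290.7708435058594), (120.90858459472656, 12.191990852355957), 81.02117156982422)
[303. 194.] 1672 z 0.0406 ((541.5704956054688, -282.4361572265625), (120.01420593261719, 12.235122680664062), 80.93226623535156)
offset [-2.0, 0.7, 90.2] turn [0.0, 0.0, -0.003] len 90
```

View pics/w7.png

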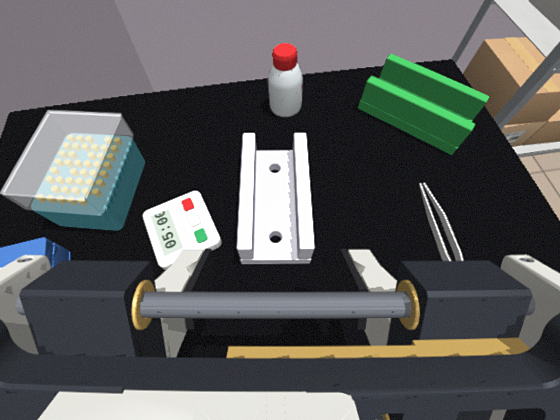

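The channel sits centred between the fingers at (275,200). The timer at (182,228) is beside the left finger, whose tip will stay above it.

>>> arm_command(
  offset=[
    [-2,0.7,30],
    [-2,0.7,60],
    [-2,0.7,80],
    [-2,0.7,89],
    [-2,0.7,89],
  ],
  turn=[
    [0,0,-0.003],
    [0,0,-0.003],
    [0,0,-0.003],
    [0,0,-0.003],
    [0,0,-0.003],
  ],
  grip=[0.73,0.73,0.73,0.73,0.73],
)

```text
t: 10.55
tool_pos: [0.5703, -0.259, 0.0335]
ee_rot: [-0.292, -0.596, 0.706, -0.247]
ft_force: [-0.1, -0.4, 0.5]
width: 0.0759
grip_force: 0.0
```

>>> arm_command(
  offset=[
    [0,0,0],
    [0,0,0],
    [0,0,0],
    [0,0,0],
    [0,0,0],
  ],
  turn=[
    [0,0,0],
    [0,0,0],
    [0,0,0],
    [0,0,0],
    [0,0,0],
  ],
  grip=[0,-0.5,-0.5,-0.5,-0.5],
  force=50,
)

```text
t: 11.05
tool_pos: [0.5717, -0.2566, 0.0334]
ee_rot: [-0.292, -0.597, 0.705, -0.248]
ft_force: [0.2, 2.5, 6.8]
width: 0.0617
grip_force: 50.0
```

Run:
```python
from h import *; from t import *
o=obs(); print(o['t'],o['tool_pos'],o['width'],o['q'].round(3).tolist())
T=Tm(Rt(o),o['tool_pos']); 
c=chan('lie',np.array([.5662,-.2866,0]),80.7); ct=np.linalg.inv(c)@T; np.save('ct1.npy',ct); print(ct.round(4).tolist())
move(o['tool_pos']+[0,0,.12],Rt(o))
for n,(S,psi) in {'hi':([.52,-.085,.13],-90),'lo':([.52,-.085,.06],-90)}.items():
    G=chan('stand',S,psi)@ct; q,e=ik(G[:3,3],G[:3,:3],np.array([-.39,.54,-.06,-.73,-1.39,.68])); print(n,G[:3,3].round(4),q.round(2),e.round(4))
```

```text
11.05 [ 0.57165712 -0.2565808   0.03336976] 0.061668588159672855 [0.163, 0.581, -0.736, 1.036, -0.894, -1.262]
[[-0.7062, 0.0016, -0.7081, 0.0305], [0.0019, 1.0, 0.0004, -0.0005], [0.7081, -0.001, -0.7062, 0.0334], [0.0, 0.0, 0.0, 1.0]]
offset [85.0, -0.1, -84.7] turn [0.0, 0.0, 0.0] len 120
hi [ 0.5205 -0.1184  0.1605] [-0.4   0.46  0.   -0.71 -1.51  0.59] 0.0
lo [ 0.5205 -0.1184  0.0905] [-0.4   0.54 -0.04 -0.72 -1.41  0.68] 0.0
```

>>> arm_command(
  offset=[
    [10,0,-10],
    [35,0,-35],
    [65,0,-65],
    [95,0,-95],
    [105,0,-105],
  ],
  turn=[
    [0,0,0],
    [0,0,0],
    [0,0,0],
    [0,0,0],
    [0,0,0],
  ],
  grip=[-0.5,-0.5,-0.5,-0.5,-0.5],
)

```text
t: 11.55
tool_pos: [0.5721, -0.256, 0.1839]
ee_rot: [-0.29, -0.597, 0.705, -0.248]
ft_force: [1.0, -0.2, -4.2]
width: 0.0617
grip_force: 50.0
```

Run:
```python
from h import *; from t import *
o=obs(); print(o['t'],o['tool_pos'],o['width'],o['ft_force'],o['q'].round(3).tolist())
ct=np.load('ct1.npy'); G=chan('stand',[.52,-.085,.15],-90)@ct
rv=R.from_matrix(Rt(o).T@G[:3,:3]).as_rotvec(); print(np.linalg.norm(rv))
move(G[:3,3],G[:3,:3])
for k in(.45,):
    M=Rt(o)@R.from_rotvec(rv*k).as_matrix(); p=o['tool_pos']+k*(G[:3,3]-o['tool_pos'])
    print(ik(p,M,np.array([0,.5,-.3,0,-1.2,-.3])))
    move(p,M)
    move(G[:3,3],G[:3,:3],p,M)
```

```text
11.55 [ 0.57210777 -0.25598142  0.18390672] 0.061662239728869035 [ 0.97724875 -0.1526645  -4.17710244] [0.217, 0.387, -0.601, 0.825, -1.105, -0.967]
1.5744184565494637
offset [-92.4, 73.4, -87.7] turn [-0.006, -1.564, -0.181] len 147
(array([ 0.04471365,  0.2556706 , -0.29823225,  0.08393703, -1.06083305,
       -0.17873632]), np.float64(5.480334992304754e-14))
offset [-41.6, 33.0, -39.4] turn [-0.003, -0.704, -0.081] len 66
offset [-72.7, 35.2, -2.7] turn [-0.003, -0.86, -0.1] len 81
```

>>> arm_command(
  offset=[
    [-8,7,-8],
    [-16,13,-16],
    [-25,20,-24],
    [-33,26,-32],
    [-42,33,-39],
  ],
  turn=[
    [0,-0.1,-0.012],
    [0,-0.24,-0.027],
    [0,-0.38,-0.043],
    [0,-0.52,-0.06],
    [0,-0.66,-0.076],
  ],
  grip=[-0.5,-0.5,-0.5,-0.5,-0.5],
)

```text
t: 12.05
tool_pos: [0.5473, -0.1932, 0.1783]
ee_rot: [-0.055, -0.672, 0.738, -0.028]
ft_force: [-0.7, -2.6, -5.5]
width: 0.0615
grip_force: 50.0
```

```bash
cat > st.py <<'E'
from h import *; from t import *; import sys
o=obs(); print(o['t'],o['tool_pos'],o['width'],o['ft_force'].round(1),o['q'].round(3).tolist())
ct=np.load('ct1.npy')
for z in map(float,sys.argv[1:]):
    G=chan('stand',[.52,-.085,.06+z],-90)@ct; move(G[:3,3],G[:3,:3])
E
python3 st.py .09
```

```text
12.05 [ 0.54733252 -0.19321549  0.17825399] 0.06153206747055938 [-0.7 -2.6 -5.5] [0.071, 0.255, -0.331, 0.129, -1.041, -0.233]
offset [-71.3, 33.9, -9.6] turn [-0.001, -0.9, -0.103] len 80
```

>>> arm_command(
  offset=[
    [-14,7,-2],
    [-28,13,-4],
    [-42,20,-6],
    [-56,27,-8],
    [-71,34,-10],
  ],
  turn=[
    [0,-0.14,-0.017],
    [0,-0.28,-0.033],
    [0,-0.42,-0.05],
    [0,-0.56,-0.066],
    [0,-0.7,-0.082],
  ],
  grip=[-0.5,-0.5,-0.5,-0.5,-0.5],
)

```text
t: 12.55
tool_pos: [0.5209, -0.1198, 0.1811]
ee_rot: [0.201, -0.669, 0.685, 0.206]
ft_force: [-1.0, -1.4, -6.2]
width: 0.0617
grip_force: 50.0
```

```bash
python3 st.py .09 .02
```

```text
12.55 [ 0.52092384 -0.1197688   0.18105431] 0.061749058584161465 [-1.  -1.4 -6.2] [-0.288, 0.347, -0.052, -0.566, -1.391, 0.431]
offset [-0.9, 0.4, 1.2] turn [-0.002, -0.201, -0.022] len 2
offset [37.7, -0.6, 59.7] turn [-0.002, -0.201, -0.022] len 71
```

>>> arm_command(
  offset=[
    [0,0,1],
    [10,0,15],
    [22,0,35],
    [37,-0.5,59],
    [37,-0.5,59],
  ],
  turn=[
    [0,-0.1,-0.011],
    [0,-0.2,-0.022],
    [0,-0.201,-0.022],
    [0,-0.201,-0.022],
    [0,-0.201,-0.022],
  ],
  grip=[-0.5,-0.5,-0.5,-0.5,-0.5],
)

```text
t: 13.05
tool_pos: [0.5177, -0.1183, 0.1064]
ee_rot: [0.267, -0.651, 0.657, 0.272]
ft_force: [-1.1, 0.6, -4.5]
width: 0.0616
grip_force: 50.0
```

```bash
python3 st.py .02 0
python3 - <<'E'
from h import *
o=obs(); 
for n in('side',):
    _,im,d=cam(n); W=cloud(n,d)
    m=(W[...,0]>.47)&(W[...,0]<.57)&(W[...,1]>-.13)&(W[...,1]<-.02)&(W[...,2]>.003)&(W[...,2]<.15)
    v,u=np.where(m); print(m.sum(),u.min(),u.max(),v.min(),v.max(),np.percentile(W[m],[1,99],axis=0).round(3)); save('s8',cv2.resize(im[130:270,180:380],None,fx=3,fy=3))
E
```

```text
13.05 [ 0.51770574 -0.11829817  0.10642679] 0.061605299412679504 [-1.1  0.6 -4.5] [-0.403, 0.521, -0.037, -0.711, -1.433, 0.651]
offset [-2.9, -2.8, -3.0] turn [0.004, -0.002, -0.009] len 5
offset [11.2, -3.0, 11.2] turn [0.004, -0.002, -0.009] len 16
952 263 294 157 214 [[ 0.471 -0.128  0.003]
 [ 0.561 -0.071  0.136]]
```

View pics/s8.png

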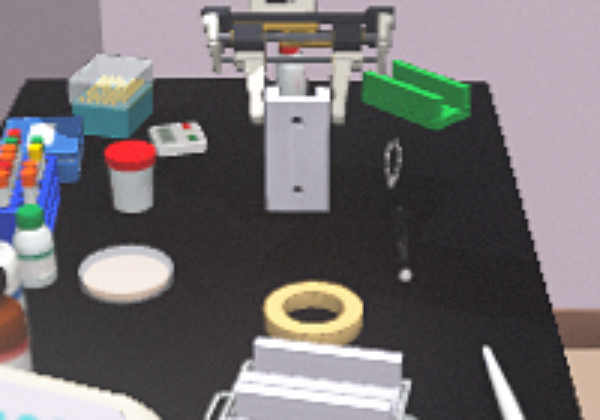

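The channel hangs upright in the gripper, web towards the side camera, at crop (298,150).

```bash
cat > web.py <<'E'
from h import *
_,im,d=cam('side'); W=cloud('side',d)
m=(W[...,0]>.46)&(W[...,0]<.58)&(W[...,1]>-.105)&(W[...,1]<-.06)&(W[...,2]>.004)&(W[...,2]<.15)
P=W[m]; P=P[(P[:,0]>np.percentile(P[:,0],2))]
for _ in range(3):
    c=P.mean(0); A=np.c_[P[:,0]-c[0],P[:,2]-c[2],np.ones(len(P))]; k=np.linalg.lstsq(A,P[:,1],rcond=None)[0]; r=P[:,1]-A@k; P=P[abs(r)<max(.003,2*r.std())]
print('n',len(P),'center',c.round(4),'dy/dx',k[0].round(4),'dy/dz',k[1].round(4),'rms',r.std().round(4),'z',np.percentile(P[:,2],[1,99]).round(4),'x',np.percentile(P[:,0],[1,99]).round(4))
E
python3 web.py
```

```text
n 697 center [ 0.5174 -0.0872  0.0799] dy/dx -0.0066 dy/dz 0.0048 rms 0.0022 z [0.0178 0.1381] x [0.488  0.5475]
```

>>> arm_command(
  offset=[
    [3,0,3],
    [6,0,6],
    [8.5,0,8.5],
    [10,0,10],
    [10.6,0,10.6],
  ],
  turn=[
    [0,0,0],
    [0,0,0],
    [0,0,0],
    [0,0,0],
    [0,0,0],
  ],
  grip=[-0.5,-0.5,-0.5,-0.5,-0.5],
)

```text
t: 13.65
tool_pos: [0.5202, -0.1193, 0.0962]
ee_rot: [0.268, -0.653, 0.655, 0.269]
ft_force: [-0.9, -0.4, -3.7]
width: 0.0616
grip_force: 50.0
```

>>> arm_command(
  offset=[
    [0,0,0],
    [0.4,0,0.4],
    [0.8,0,0.8],
    [1,0,1],
    [1,0,1],
  ],
  turn=[
    [0,0,0],
    [0,0,0],
    [0,0,0],
    [0,0,0],
    [0,0,0],
  ],
  grip=[-0.5,-0.5,-0.5,-0.5,-0.5],
)

```text
t: 14.15
tool_pos: [0.5202, -0.1194, 0.0948]
ee_rot: [0.268, -0.653, 0.655, 0.269]
ft_force: [-0.1, -0.4, -4.6]
width: 0.0615
grip_force: 50.0
```

>>> arm_command(
  offset=[
    [0.6,0,0.6],
    [1.2,0,1.2],
    [1.8,0,1.8],
    [2.3,0,2.3],
    [2.6,0,2.6],
  ],
  turn=[
    [0,0,0],
    [0,0,0],
    [0,0,0],
    [0,0,0],
    [0,0,0],
  ],
  grip=[-0.5,-0.5,-0.5,-0.5,-0.5],
)

```text
t: 14.65
tool_pos: [0.5202, -0.1197, 0.0922]
ee_rot: [0.268, -0.653, 0.655, 0.269]
ft_force: [-0.8, -3.6, 8.7]
width: 0.0613
grip_force: 50.0
```

```bash
python3 st.py 0
```

```text
14.65 [ 0.52024043 -0.11965781  0.09223539] 0.061281814021044524 [-0.8 -3.6  8.7] [-0.403, 0.539, -0.042, -0.714, -1.409, 0.676]
offset [0.3, -0.3, 2.1] turn [-0.001, -0.005, -0.0] len 2
```

>>> arm_command(
  offset=[
    [-0.4,0,-0.4],
    [-0.4,0,-0.4],
    [-0.4,0,-0.4],
    [-0.4,0,-0.4],
    [-0.4,0,-0.4],
  ],
  turn=[
    [0,0,0],
    [0,0,0],
    [0,0,0],
    [0,0,0],
    [0,0,0],
  ],
  grip=[0.45,0.6,0.8,0.9,0.9],
  force=15,
)

```text
t: 15.15
tool_pos: [0.5202, -0.1193, 0.0916]
ee_rot: [0.268, -0.653, 0.655, 0.269]
ft_force: [1.5, -0.2, -1.1]
width: 0.082
grip_force: 0.0
```

>>> arm_command(
  offset=[
    [0,0,-15],
    [0,0,-45],
    [0,0,-80],
    [0,0,-120],
    [0,0,-160],
  ],
  turn=[
    [0,0,0],
    [0,0,0],
    [0,0,0],
    [0,0,0],
    [0,0,0],
  ],
  grip=[0.9,0.9,0.9,0.9,0.9],
)

```text
t: 15.65
tool_pos: [0.5197, -0.2335, 0.2076]
ee_rot: [0.268, -0.653, 0.655, 0.268]
ft_force: [1.0, 0.1, 0.3]
width: 0.0832
grip_force: 0.0
```

```bash
python3 web.py
python3 - <<'E'
from h import *; from kin import *
o=obs(); print(o['t'],o['tool_pos'],o['width'],o['q'].round(3).tolist())
c=chan('stand',[.519,-.087,.06],-90)
G=c@tool2(20,.008,.0,1)
pre=G[:3,3]-.10*G[:3,2]
print(G[:3,3],pre,ik(pre,G[:3,:3],np.array([.7,.6,-.8,.87,-1.2,-1.5])),ik(G[:3,3],G[:3,:3],np.array([.7,.6,-.8,.87,-1.2,-1.5])))
E
```

```text
n 668 center [ 0.5183 -0.0886  0.0656] dy/dx -0.0001 dy/dz -0.0008 rms 0.0022 z [0.0059 0.1215] x [0.4884 0.5481]
15.7 [ 0.52033633 -0.23893731  0.21165923] 0.08297914029589931 [-0.549, 0.508, 0.209, -0.646, -1.703, 0.603]
[ 0.519 -0.087  0.068] [0.519      0.00696926 0.10220201] (array([ 0.8360733 ,  0.70910325, -0.64705895,  0.69592939, -1.38405148,
       -1.42496905]), np.float64(2.397415599375563e-12)) (array([ 0.67761903,  0.72166274, -0.80122471,  0.8802937 , -1.25201038,
       -1.53149669]), np.float64(1.4654943925052066e-14))
```

Run:
```python
from h import *; from kin import *
o=obs(); P=o['tool_pos'];M=Rt(o); q=o['q']
c=chan('stand',[.519,-.088,.06],-90); G=c@tool2(20,.008,.0,1); pre=G[:3,3]-.10*G[:3,2]
M1=down(180); 
for p,Mt in [([.52,-.13,.30],M1),([.52,.07,.26],down(180,-90,43)),(pre,G[:3,:3]),(G[:3,3],G[:3,:3])]:
    p=np.array(p); move(p,Mt,P,M); q,e=ik(p,Mt,q); print(q.round(2),e.round(5),[v.round(2).tolist() for v in fk(q,True)[2:]]); P,M=p,Mt
```

```text
offset [-139.7, 0.6, 12.6] turn [-0.004, 0.771, -0.003] len 140
[ 0.12  0.09 -0.19 -0.   -1.29 -0.12] 0.0 [[0.5, 0.06, 0.67], [0.52, -0.13, 0.67]]
offset [-200.0, 0.0, 40.0] turn [0.0, 0.75, 0.0] len 204
[ 0.84  0.31 -0.42  0.48 -1.46 -1.04] 0.0 [[0.35, 0.39, 0.46], [0.52, 0.32, 0.53]]
offset [-60.8, 1.0, 159.1] turn [0.0, 0.471, -0.0] len 170
[ 0.83  0.71 -0.65  0.7  -1.38 -1.43] 0.0 [[0.33, 0.36, 0.2], [0.52, 0.35, 0.23]]
offset [0.0, 0.0, 100.0] turn [0.0, 0.0, 0.0] len 100
[ 0.68  0.72 -0.8   0.88 -1.25 -1.53] 0.0 [[0.33, 0.26, 0.19], [0.52, 0.26, 0.19]]
```

>>> arm_command(
  offset=[
    [-28,0,2.5],
    [-60,0,5],
    [-90,0,8],
    [-120,0,10],
    [-140,0,12],
  ],
  turn=[
    [0,0.13,0],
    [0,0.28,0],
    [0,0.43,0],
    [0,0.58,0],
    [0,0.72,0],
  ],
  grip=[0.9,0.9,0.9,0.9,0.9],
)

```text
t: 16.2
tool_pos: [0.5217, -0.1232, 0.2997]
ee_rot: [0.021, -0.706, 0.708, 0.016]
ft_force: [-0.3, 0.1, -1.0]
width: 0.0832
grip_force: 0.0
```

Run:
```python
from h import *; from kin import *
o=obs(); print(o['t'],o['tool_pos'],o['q'].round(2).tolist()); move([.52,.07,.26],down(180,-90,43))
```

```text
16.2 [ 0.52173913 -0.12322674  0.29972524] [0.1, 0.1, -0.16, -0.05, -1.3, -0.08]
offset [-190.9, 2.5, 49.9] turn [-0.005, 0.803, -0.005] len 197
```

>>> arm_command(
  offset=[
    [-38,0,8],
    [-78,0.5,16],
    [-118,1,26],
    [-158,2,38],
    [-191,2.5,50],
  ],
  turn=[
    [0,0.145,0],
    [0,0.29,0],
    [0,0.44,0],
    [0,0.59,-0.004],
    [-0.005,0.74,-0.005],
  ],
  grip=[0.9,0.9,0.9,0.9,0.9],
)

```text
t: 16.7
tool_pos: [0.5189, 0.0724, 0.259]
ee_rot: [0.231, 0.669, -0.667, 0.231]
ft_force: [2.2, 0.5, -0.3]
width: 0.0831
grip_force: 0.0
```

```bash
cat > pre.py <<'E'
from h import *; from kin import *; import sys
o=obs(); print(o['t'],o['tool_pos'],o['q'].round(2).tolist(),o['ft_force'].round(1))
c=chan('stand',[.519,-.088,.06],-90); G=c@tool2(20,.008,.0,1); b=float(sys.argv[1])
move(G[:3,3]-b*G[:3,2],G[:3,:3])
E
python3 pre.py .1
```

```text
16.7 [0.51894345 0.07239574 0.25902091] [0.82, 0.27, -0.41, 0.44, -1.43, -1.0] [ 2.2  0.5 -0.3]
offset [-44.7, 0.0, 164.3] turn [-0.002, 0.555, 0.002] len 170
```

>>> arm_command(
  offset=[
    [-9,0,25],
    [-18,0,60],
    [-27,0,95],
    [-36,0,130],
    [-45,0,164],
  ],
  turn=[
    [0,0.13,0],
    [0,0.26,0],
    [0,0.4,0],
    [0,0.53,0],
    [0,0.555,0],
  ],
  grip=[0.9,0.9,0.9,0.9,0.9],
)

```text
t: 17.2
tool_pos: [0.5176, 0.0045, 0.0972]
ee_rot: [0.409, 0.581, -0.576, 0.404]
ft_force: [0.2, -0.1, 0.9]
width: 0.0831
grip_force: 0.0
```

>>> arm_command(
  offset=[
    [0,0,0],
    [0,0,0],
    [0,0,0],
  ],
  turn=[
    [0,0,0],
    [0,0,0],
    [0,0,0],
  ],
  grip=[0.9,0.9,0.9],
)

```text
t: 17.5
tool_pos: [0.5185, 0.0056, 0.1016]
ee_rot: [0.404, 0.582, -0.58, 0.402]
ft_force: [-0.3, -0.2, 0.8]
width: 0.0833
grip_force: 0.0
```

```bash
python3 - <<'E'
from h import *
o,im,d=cam('wrist'); save('w9',im); W=cloud('wrist',d,o)
m=(W[...,0]>.46)&(W[...,0]<.58)&(W[...,1]>-.11)&(W[...,1]<-.06)&(W[...,2]>.01)&(W[...,2]<.115)
P=W[m]; A=np.c_[P[:,0]-.519,P[:,2]-.06,np.ones(len(P))]
for _ in range(3):
    k=np.linalg.lstsq(A,P[:,1],rcond=None)[0]; r=P[:,1]-A@k; g=abs(r)<.003; P,A=P[g],A[g]
print(len(P),k.round(4),np.percentile(P[:,0],[.5,99.5]).round(4),r.std())
m=(W[...,0]>.46)&(W[...,0]<.58)&(W[...,1]>-.14)&(W[...,1]<-.06)&(W[...,2]>.112)&(W[...,2]<.13)
P=W[m]; print(len(P),np.percentile(P,[1,99],axis=0).round(4), np.median(P[:,2]))
E
python3 pre.py 0
```

```text
6132 [-0.001  -0.0016 -0.0857] [0.4894 0.5508] 0.0005584998613953029
1733 [[ 0.4895 -0.1233  0.1122]
 [ 0.5505 -0.0845  0.1213]] 0.12023692684718644
17.55 [0.51848302 0.00565391 0.10168306] [0.83, 0.7, -0.65, 0.7, -1.38, -1.42] [-0.   0.2  0.4]
offset [1.2, -0.6, 99.5] turn [0.001, 0.008, 0.003] len 100
```

View pics/w9.png

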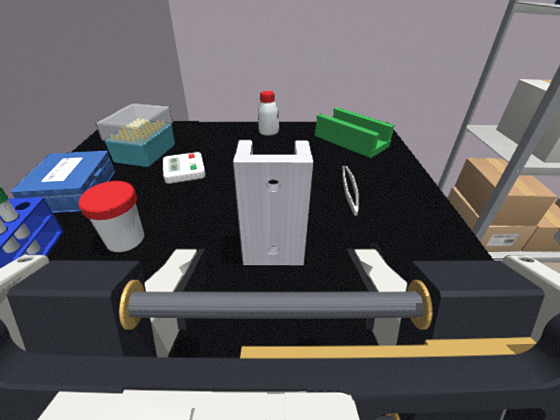

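The channel stands upright and centred between the fingers, web facing the tool at (273,210).

```bash
sed -i "s/\[.519,-.088,.06\]/[.520,-.0857,.06]/; s/tool2(20,.008,.0,1)/tool2(20,.008,-.0008,1)/" pre.py; python3 pre.py 0
```

```text
17.55 [0.51848302 0.00565391 0.10168306] [0.83, 0.7, -0.65, 0.7, -1.38, -1.42] [-0.   0.2  0.4]
offset [0.1, -1.6, 96.6] turn [0.001, 0.008, 0.003] len 97
```

>>> arm_command(
  offset=[
    [0,-1.5,25],
    [0,-1.5,50],
    [0,-1.5,75],
    [0,-1.5,90],
    [0,-1.5,93],
  ],
  turn=[
    [0,0.008,0.003],
    [0,0.008,0.003],
    [0,0.008,0.003],
    [0,0.008,0.003],
    [0,0.008,0.003],
  ],
  grip=[0.9,0.9,0.9,0.9,0.9],
)

```text
t: 18.05
tool_pos: [0.5188, -0.0837, 0.0692]
ee_rot: [-0.407, -0.578, 0.579, -0.405]
ft_force: [0.6, -0.0, 0.2]
width: 0.0829
grip_force: 0.0
```

>>> arm_command(
  offset=[
    [0,0,0],
    [0,0,0],
    [0,0,0],
  ],
  turn=[
    [0,0,0],
    [0,0,0],
    [0,0,0],
  ],
  grip=[0.8,0.6,0.6],
)

```text
t: 18.35
tool_pos: [0.5194, -0.0816, 0.068]
ee_rot: [0.407, 0.579, -0.578, 0.406]
ft_force: [0.9, 0.2, -0.8]
width: 0.0716
grip_force: 0.0
```

```bash
python3 pre.py 0
```

```text
18.35 [ 0.51944355 -0.08159514  0.06804578] [0.69, 0.73, -0.79, 0.87, -1.26, -1.52] [ 0.9  0.2 -0.8]
offset [1.1, -0.6, 3.1] turn [0.0, -0.003, 0.003] len 3
```

>>> arm_command(
  offset=[
    [1,-0.6,1.5],
    [1,-0.6,3],
    [1,-0.6,3],
    [1,-0.6,3],
    [1,-0.6,3],
  ],
  turn=[
    [0,-0.003,0.003],
    [0,-0.003,0.003],
    [0,-0.003,0.003],
    [0,-0.003,0.003],
    [0,-0.003,0.003],
  ],
  grip=[0.6,0.6,0.5,0.45,0.4],
  force=15,
)

```text
t: 18.85
tool_pos: [0.5198, -0.0856, 0.0675]
ee_rot: [0.406, 0.579, -0.579, 0.405]
ft_force: [2.8, 1.1, 1.9]
width: 0.0622
grip_force: 1.3
```

>>> arm_command(
  offset=[
    [0,0,0],
    [0,0,0],
    [0,0,0],
    [0,0,0],
    [0,0,0],
  ],
  turn=[
    [0,0,0],
    [0,0,0],
    [0,0,0],
    [0,0,0],
    [0,0,0],
  ],
  grip=[0.3,0,-0.5,-0.5,-0.5],
  force=58,
)

```text
t: 19.35
tool_pos: [0.5194, -0.0859, 0.0675]
ee_rot: [-0.407, -0.579, 0.579, -0.405]
ft_force: [1.6, 0.8, 1.0]
width: 0.061
grip_force: 58.0
```

```bash
python3 pre.py 0; python3 web.py;  python3 - <<'E'
from h import *; from kin import *
o=obs(); ct=np.linalg.inv(chan('stand',[.520,-.0857,.06],-90))@Tm(Rt(o),o['tool_pos']); np.save('ct2.npy',ct); print(ct.round(4).tolist())
move(o['tool_pos']+[0,.0,.12],Rt(o))
q=o['q']; print(ik(o['tool_pos']+[0,0,.12],Rt(o),q)[0].round(2))
for p in ([.50,.20,.20],[.498,.2645,.12],[.498,.2645,.054]):
    G=chan('inv',p,-10.9)@ct; q,e=ik(G[:3,3],G[:3,:3],np.array([.68,.49,-.17,-.22,-1.09,.82])); print(G[:3,3].round(4),q.round(2),e.round(5))
print(np.linalg.norm(R.from_matrix(Rt(o).T@G[:3,:3]).as_rotvec()))
E
```

```text
19.35 [ 0.51935851 -0.08586962  0.06747971] [0.68, 0.72, -0.8, 0.88, -1.25, -1.53] [1.6 0.8 1. ]
offset [0.2, -0.6, -1.1] turn [0.002, -0.001, 0.001] len 1
n 144 center [ 0.5177 -0.0895  0.1125] dy/dx 0.0466 dy/dz -0.1516 rms 0.0028 z [0.0975 0.1223] x [0.4888 0.5475]
[[0.9401, 0.0017, -0.341, 0.0075], [-0.0011, 1.0, 0.002, 0.0007], [0.341, -0.0015, 0.9401, 0.0002], [0.0, 0.0, 0.0, 1.0]]
offset [112.8, 0.2, -40.9] turn [0.0, 0.0, 0.0] len 120
[ 0.69  0.53 -0.76  0.82 -1.41 -1.35]
[0.5072 0.1979 0.1998] [ 0.56  0.36 -0.02 -0.23 -1.45  0.88] 0.0
[0.5052 0.2624 0.1198] [ 0.64  0.46 -0.05 -0.26 -1.31  0.84] 0.0
[0.5052 0.2624 0.0538] [ 0.64  0.53 -0.1  -0.27 -1.19  0.87] 0.0
1.9882698744988496
```

>>> arm_command(
  offset=[
    [5,0,-2],
    [20,0,-7.5],
    [50,0,-18],
    [90,0,-33],
    [122,0,-44.5],
  ],
  turn=[
    [0,0,0],
    [0,0,0],
    [0,0,0],
    [0,0,0],
    [0,0,0],
  ],
  grip=[-0.5,-0.5,-0.5,-0.5,-0.5],
)

```text
t: 19.9
tool_pos: [0.5186, -0.0862, 0.1995]
ee_rot: [-0.407, -0.579, 0.58, -0.404]
ft_force: [1.2, 0.2, -4.8]
width: 0.0612
grip_force: 58.0
```

```bash
cat > fin.py <<'E'
from h import *; from kin import *; import sys
o=obs(); print(o['t'],o['tool_pos'],o['width'],o['ft_force'].round(1),o['q'].round(2).tolist())
ct=np.load('ct2.npy'); x,y,z=map(float,sys.argv[1:4]); G=chan('inv',[x,y,z],-10.9)@ct
rv=R.from_matrix(Rt(o).T@G[:3,:3]).as_rotvec(); p0=o['tool_pos']; q=o['q']; print('ang',np.linalg.norm(rv).round(3))
move(G[:3,3],G[:3,:3])
if len(sys.argv)>4:
  n=int(sys.argv[4])
  M0,P0=Rt(o),p0
  for i in range(1,n+1):
    k=i/n; M=Rt(o)@R.from_rotvec(rv*k).as_matrix(); p=p0+k*(G[:3,3]-p0); q,e=ik(p,M,q); print('seg',i,p.round(3),q.round(2),e.round(5)); move(p,M,P0,M0); P0,M0=p,M
E
python3 fin.py .498 .20 .19 3
```

```text
19.9 [ 0.51862924 -0.08617508  0.19954526] 0.06124787159068698 [ 1.2  0.2 -4.8] [0.69, 0.51, -0.75, 0.81, -1.43, -1.33]
ang 1.988
offset [-106.2, 14.2, -263.6] turn [0.641, -1.288, -1.372] len 285
seg 1 [0.514 0.009 0.196] [ 0.79  0.27 -0.69  0.63 -1.21 -0.67] 0.0
offset [-35.4, 4.7, -87.9] turn [0.214, -0.429, -0.457] len 95
seg 2 [0.51  0.103 0.193] [ 0.73  0.22 -0.41  0.22 -1.17  0.13] 0.0
offset [-61.8, -35.1, -62.8] turn [0.214, -0.429, -0.457] len 95
seg 3 [0.505 0.198 0.19 ] [ 0.56  0.37 -0.03 -0.24 -1.43  0.88] 0.0
offset [-55.7, -72.7, -24.7] turn [0.214, -0.429, -0.457] len 95
```

>>> arm_command(
  offset=[
    [-7,1,-17],
    [-14,2,-35],
    [-21,3,-53],
    [-28,4,-70],
    [-35,5,-88],
  ],
  turn=[
    [0.035,-0.07,-0.075],
    [0.078,-0.156,-0.166],
    [0.12,-0.24,-0.256],
    [0.165,-0.33,-0.35],
    [0.214,-0.429,-0.457],
  ],
  grip=[-0.5,-0.5,-0.5,-0.5,-0.5],
)

```text
t: 20.4
tool_pos: [0.5131, 0.009, 0.1948]
ee_rot: [0.292, 0.806, -0.46, 0.23]
ft_force: [-0.2, 0.4, -4.5]
width: 0.061
grip_force: 58.0
```

```bash
python3 fin.py .498 .20 .19 2
```

```text
20.4 [0.5131297  0.00901041 0.19476602] 0.06099135877945565 [-0.2  0.4 -4.5] [0.79, 0.27, -0.69, 0.63, -1.21, -0.67]
ang 1.323
offset [-121.7, -70.9, -126.3] turn [0.428, -0.859, -0.912] len 189
seg 1 [0.509 0.103 0.192] [ 0.73  0.22 -0.42  0.22 -1.17  0.13] 0.0
offset [-60.9, -35.5, -63.1] turn [0.214, -0.429, -0.456] len 95
seg 2 [0.505 0.198 0.19 ] [ 0.56  0.37 -0.03 -0.24 -1.43  0.88] 0.0
offset [-55.0, -72.7, -25.3] turn [0.214, -0.429, -0.456] len 95
```

>>> arm_command(
  offset=[
    [-12,-7,-13],
    [-24,-14,-25],
    [-36,-21,-38],
    [-48,-28,-50],
    [-61,-35,-63],
  ],
  turn=[
    [0.043,-0.086,-0.091],
    [0.086,-0.172,-0.182],
    [0.128,-0.257,-0.274],
    [0.171,-0.343,-0.365],
    [0.214,-0.429,-0.456],
  ],
  grip=[-0.5,-0.5,-0.5,-0.5,-0.5],
)

```text
t: 20.9
tool_pos: [0.5085, 0.1034, 0.1921]
ee_rot: [0.146, 0.945, -0.292, 0.03]
ft_force: [-0.3, -1.0, -5.7]
width: 0.061
grip_force: 58.0
```

>>> arm_command(
  offset=[
    [-11,-14,-5],
    [-22,-29,-10],
    [-33,-44,-15],
    [-44,-58,-20],
    [-55,-73,-25],
  ],
  turn=[
    [0.043,-0.086,-0.091],
    [0.086,-0.172,-0.182],
    [0.128,-0.257,-0.274],
    [0.171,-0.343,-0.365],
    [0.214,-0.429,-0.456],
  ],
  grip=[-0.5,-0.5,-0.5,-0.5,-0.5],
)

```text
t: 21.4
tool_pos: [0.5054, 0.1985, 0.1894]
ee_rot: [-0.017, 0.981, -0.092, -0.172]
ft_force: [0.6, -0.1, -4.3]
width: 0.061
grip_force: 58.0
```

```bash
python3 fin.py .498 .2645 .11
```

```text
21.4 [0.50542116 0.19852211 0.1893813 ] 0.061018780388399536 [ 0.6 -0.1 -4.3] [0.56, 0.37, -0.03, -0.24, -1.43, 0.89]
ang 0.003
offset [15.7, -62.7, 79.0] turn [-0.002, -0.0, 0.002] len 102
```

>>> arm_command(
  offset=[
    [3,-13,16],
    [6,-26,32],
    [10,-40,50],
    [13,-53,66],
    [15.7,-62.7,79],
  ],
  turn=[
    [0,0,0],
    [0,0,0],
    [0,0,0],
    [0,0,0],
    [-0.002,0,0.002],
  ],
  grip=[-0.5,-0.5,-0.5,-0.5,-0.5],
)

```text
t: 21.9
tool_pos: [0.506, 0.2621, 0.1069]
ee_rot: [-0.012, 0.981, -0.095, -0.171]
ft_force: [-1.0, 0.3, -4.0]
width: 0.0611
grip_force: 58.0
```

>>> arm_command(
  offset=[
    [0,0,0],
    [0,0,0],
  ],
  turn=[
    [0,0,0],
    [0,0,0],
  ],
  grip=[-0.5,-0.5],
)

```text
t: 22.1
tool_pos: [0.5069, 0.2614, 0.1081]
ee_rot: [-0.012, 0.981, -0.095, -0.17]
ft_force: [0.0, -0.5, -3.7]
width: 0.061
grip_force: 58.0
```

```bash
cat > chk.py <<'E'
from h import *
import sys
zc=float(sys.argv[1])
o=obs()
for n in('side','wrist'):
    o,im,d=cam(n); save(sys.argv[2]+n,im); W=cloud(n,d,o)
    m=(abs(W[...,2]-zc)<.008)&(abs(W[...,0]-.498)<.085)&(abs(W[...,1]-.2645)<.06)
    k,l,s,c=cv2.connectedComponentsWithStats(m.astype(np.uint8))
    if k<2: print(n,'none'); continue
    i=1+np.argmax(s[1:,4]); P=W[l==i]; A=np.c_[P[:,:2]-[.498,.2645],np.ones(len(P))]; q=np.linalg.lstsq(A,P[:,2],rcond=None)[0]
    print(n,s[i].tolist(),'plane',q.round(4),cv2.minAreaRect((P[:,:2]*1000).astype(np.float32)))
E
python3 chk.py .11 f1; python3 fin.py .498 .2645 .0585
```

```text
side [254, 222, 59, 27, 742] plane [ 0.0157 -0.0211  0.1078] ((497.62786865234375, 263.1874694824219), (94.13772583007812, 119.56806182861328), 78.47970581054688)
wrist [187, 184, 177, 108, 13339] plane [-0.0126  0.0055  0.1087] ((522.2406005859375, 259.5113830566406), (92.81278228759766, 76.51129913330078), 78.52159881591797)
22.2 [0.5076381  0.2612417  0.10896808] 0.06085249269344774 [-0.7  0.9 -3.4] [0.64, 0.47, -0.06, -0.26, -1.29, 0.84]
ang 0.009
offset [14.5, -1.1, 48.6] turn [0.004, -0.006, -0.005] len 51
```

View pics/f1wrist.png

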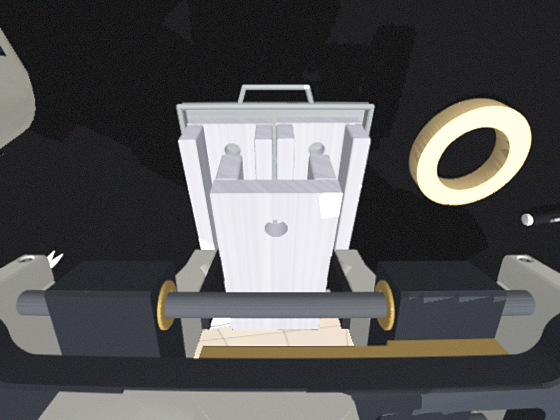

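The channel is upside down and level over the pair, its web at (276,250). The two middle legs at (264,140) and (285,140) line up with its groove.

Run:
```python
from h import *
o=obs(); im=cv2.imread('pics/f1wrist.png'); g=cv2.cvtColor(im,cv2.COLOR_BGR2GRAY)
# web corners far edge and points along side edges
p=onplane('wrist',[(211,193),(341,193),(221,255),(332,255)],.1087,o)*1000; print(p.round(1).tolist())
th=np.radians(-10.9); ex=np.array([np.cos(th),np.sin(th)]); ey=np.array([-ex[1],ex[0]])
for q in p: print(((q[:2]-[498,264.5])@ex).round(1),((q[:2]-[498,264.5])@ey).round(1))
ct=np.load('ct2.npy'); from kin import Tm
T=Tm(Rt(o),o['tool_pos'])@np.linalg.inv(ct); print(T[:3,3].round(4),np.degrees(np.arctan2(T[1,0],T[0,0])).round(2),T[2,:3].round(3))
row=g[250,190:370]; print(np.argsort(-abs(np.diff(row.astype(int))))[:6]+190)
```

```text
[[564.6, 281.9, 108.7], [552.7, 222.2, 108.7], [523.9, 289.8, 108.7], [511.8, 229.5, 108.7]]
62.1 29.6
61.7 -31.2
20.7 29.7
20.2 -31.8
[0.5004 0.2633 0.1091] -11.11 [ 0.006  0.005 -1.   ]
[218 332 216 194 333 331]
```

>>> arm_command(
  offset=[
    [-1,-1.1,5.9],
    [4.1,-1.1,20],
    [8,-1.1,30.5],
    [11,-1.1,39],
    [13,-1.1,44.5],
  ],
  turn=[
    [0.004,-0.006,-0.005],
    [0.004,-0.006,-0.005],
    [0.004,-0.006,-0.005],
    [0.004,-0.006,-0.005],
    [0.004,-0.006,-0.005],
  ],
  grip=[-0.5,-0.5,-0.5,-0.5,-0.5],
)

```text
t: 22.7
tool_pos: [0.5043, 0.2621, 0.0604]
ee_rot: [-0.015, 0.98, -0.093, -0.174]
ft_force: [-0.5, -0.1, -3.6]
width: 0.0614
grip_force: 58.0
```

>>> arm_command(
  offset=[
    [0,0,0],
    [0,0,0],
  ],
  turn=[
    [0,0,0],
    [0,0,0],
  ],
  grip=[-0.5,-0.5],
)

```text
t: 22.9
tool_pos: [0.505, 0.2626, 0.0619]
ee_rot: [-0.015, 0.98, -0.093, -0.173]
ft_force: [-0.7, -1.0, -4.1]
width: 0.0609
grip_force: 58.0
```

```bash
python3 fin.py .498 .2645 .0545
```

```text
22.9 [0.5049814  0.26258985 0.06189153] 0.06089995181727809 [-0.7 -1.  -4.1] [0.64, 0.52, -0.1, -0.27, -1.21, 0.87]
ang 0.001
offset [2.8, 0.1, 7.0] turn [0.0, 0.001, -0.001] len 8
```

>>> arm_command(
  offset=[
    [0.7,0,2],
    [1.4,0,4],
    [1.9,0,5.2],
    [2.1,0,5.8],
    [2.3,0,6.3],
  ],
  turn=[
    [0,0,0],
    [0,0,0],
    [0,0,0],
    [0,0,0],
    [0,0,0],
  ],
  grip=[-0.5,-0.5,-0.5,-0.5,-0.5],
)

```text
t: 23.4
tool_pos: [0.5049, 0.2626, 0.0555]
ee_rot: [-0.016, 0.98, -0.093, -0.173]
ft_force: [-1.0, 0.8, 0.6]
width: 0.0612
grip_force: 58.0
```

>>> arm_command(
  offset=[
    [0.1,0,0.3],
    [0.2,0,0.6],
    [0.2,0,0.6],
  ],
  turn=[
    [0,0,0],
    [0,0,0],
    [0,0,0],
  ],
  grip=[-0.5,-0.5,-0.5],
)

```text
t: 23.7
tool_pos: [0.5049, 0.2626, 0.0555]
ee_rot: [-0.016, 0.98, -0.093, -0.173]
ft_force: [-2.6, 0.6, 5.1]
width: 0.061
grip_force: 58.0
```

```bash
python3 fin.py .498 .2645 .054; python3 chk.py .054 f2
```

```text
23.7 [0.50490383 0.26259948 0.05546862] 0.06104676460316662 [-2.6  0.6  5.1] [0.64, 0.53, -0.1, -0.27, -1.2, 0.87]
ang 0.001
offset [0.9, 0.1, 1.4] turn [-0.0, 0.001, -0.0] len 2
side [256, 244, 57, 27, 748] plane [ 0.0013 -0.0339  0.0544] ((496.1932067871094, 267.420654296875), (87.71145629882812, 120.33509063720703), 78.37028503417969)
wrist [189, 181, 174, 111, 13476] plane [-0.0283  0.0107  0.0554] ((519.8175048828125, 260.91009521484375), (92.92889404296875, 76.7261962890625), 78.33921813964844)
```

>>> arm_command(
  offset=[
    [0,0,0],
    [0,0,0],
    [0.1,0,0.3],
    [0.1,0,0.3],
    [0.1,0,0.3],
  ],
  turn=[
    [0,0,0],
    [0,0,0],
    [0,0,0],
    [0,0,0],
    [0,0,0],
  ],
  grip=[-0.5,-0.5,-0.5,-0.5,-0.5],
  force=4,
)

```text
t: 24.3
tool_pos: [0.5051, 0.2627, 0.0547]
ee_rot: [-0.016, 0.98, -0.093, -0.173]
ft_force: [-0.0, 0.1, 4.9]
width: 0.0618
grip_force: 4.0
```

>>> arm_command(
  offset=[
    [0,0,0],
    [0,0,0],
    [0,0,0],
    [0,0,0],
    [0,0,0],
  ],
  turn=[
    [0,0,0],
    [0,0,0],
    [0,0,0],
    [0,0,0],
    [0,0,0],
  ],
  grip=[0.42,0.45,0.5,0.6,0.7],
)

```text
t: 24.8
tool_pos: [0.5048, 0.2625, 0.0541]
ee_rot: [-0.015, 0.98, -0.093, -0.173]
ft_force: [0.4, -1.0, -0.3]
width: 0.0726
grip_force: 0.0
```

```bash
python3 fin.py .498 .2645 .054
```

```text
24.8 [0.50476376 0.26249231 0.05405765] 0.07255119540802048 [ 0.4 -1.  -0.3] [0.64, 0.53, -0.1, -0.27, -1.19, 0.87]
ang 0.001
offset [0.5, -0.0, 0.1] turn [0.0, 0.001, -0.001] len 0
```

Released cleanly; retreat along the tool and look.

>>> arm_command(
  offset=[
    [0,0,-15],
    [0,0,-45],
    [0,0,-85],
    [0,0,-125],
    [0,0,-150],
  ],
  turn=[
    [0,0,0],
    [0,0,0],
    [0,0,0],
    [0,0,0],
    [0,0,0],
  ],
  grip=[0.7,0.7,0.7,0.7,0.7],
)

```text
t: 25.3
tool_pos: [0.5573, 0.2529, 0.1997]
ee_rot: [-0.016, 0.981, -0.093, -0.171]
ft_force: [0.7, 0.5, -0.4]
width: 0.0743
grip_force: 0.0
```

>>> arm_command(
  offset=[
    [0,0,0],
    [0,0,0],
    [0,0,0],
  ],
  turn=[
    [0,0,0],
    [0,0,0],
    [0,0,0],
  ],
  grip=[0.7,0.7,0.7],
)

```text
t: 25.6
tool_pos: [0.5547, 0.2529, 0.1948]
ee_rot: [-0.015, 0.98, -0.093, -0.173]
ft_force: [0.0, 0.1, -1.6]
width: 0.0746
grip_force: 0.0
```

```bash
python3 chk.py .054 f3
python3 - <<'E'
from h import *
o,im,d=cam('wrist'); tops(o,im,d,.036,.048,(.4,.6,.15,.4)); tops(o,im,d,.049,.062,(.4,.6,.15,.4)); print(o['t'],o['tool_pos'])
E
```

```text
side [256, 245, 57, 25, 990] plane [-0.0073 -0.0406  0.0538] ((495.6610107421875, 262.17291259765625), (69.53541564941406, 121.3257064819336), 79.0479965209961)
wrist [243, 148, 65, 96, 5529] plane [-0.0071  0.0025  0.0545] ((498.1900634765625, 265.19366455078125), (62.149871826171875, 120.87100982666016), 79.01249694824219)
[223. 189.] 1096 z 0.0426 ((509.4014892578125, 320.8531494140625), (12.328238487243652, 119.06336212158203), 78.96598052978516)
[275. 147.] 305 z 0.0422 ((555.9047241210938, 253.8768310546875), (61.938262939453125, 3.701139211654663), 77.34862518310547)
[328. 188.] 1097 z 0.0424 ((487.56280517578125, 208.07273864746094), (12.530839920043945, 119.93496704101562), 79.05915832519531)
[275. 195.] 5418 z 0.0547 ((497.5863342285156, 265.2340087890625), (62.08720397949219, 121.70901489257812), 79.00090026855469)
25.7 [0.55458627 0.25293772 0.1944335 ]
```

View pics/f3wrist.png

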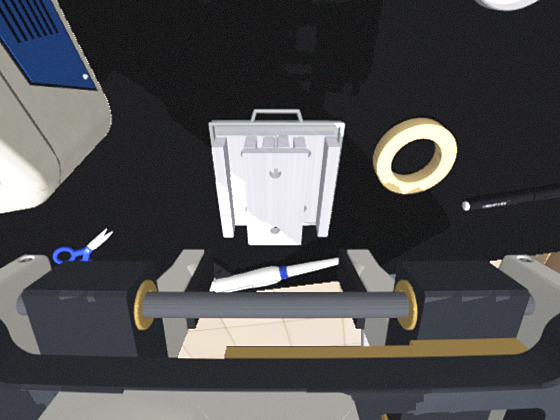

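The inverted channel sits at (275,195): level, in line, its upper face 0.0545 m above the worktop (0.054 expected), centred on the pair. Handing in.

```bash
python3 -c "
from rig import manip
print(manip.job_done())"
```

```text
the job is handed in; nothing more can be done
None
```

The job is handed in at about 26 s of the 72 s: one channel lies open side up beside channel_a in the tray, and the other sits upside down on the middle of the pair, level and in line, with its top at 54.5 mm against the 54 mm expected when fully home.

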